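Pack the canister and hold its bayonet cap locked

TASK

Drop the elbow fitting and the tee fitting into the open canister, then set its cap on with the two lugs in the two gaps of the mouth, push it down against the spring and turn it a quarter turn clockwise (seen from above) to the stop, so that the lugs are locked under the rim. The cap springs back if let go and its locking pin comes later, so finish while still gripping the cap's handle and holding it turned at the stop. Leave the blue tape, the spanner, the marker and the brass weight where they are.

Things in the scene. Friction and masses are not known exactly. Their poses are not given: they have to be found in the camera images.
- canister: fixed upright aluminium canister on a dark round foot (diameter 108 mm, 6 mm high); outer diameter 90 mm, 85 mm high, inner diameter 82 mm, inner floor at z = 8 mm. Origin: centre of its underside on the table, z up. Two orange stripes on its wall lie at its +x and -x sides, where the mouth has its gaps
- canister_mouth (a point): centre of the canister's mouth, level with the rim's top, 85 mm above the table; axes as the canister. Round opening 62 mm across in an inward rim 6 mm thick, with two gaps 60 degrees wide (out to the 82 mm wall) centred on +x and -x. In the gaps, 4 mm below the rim's top, lie the spring seat's two lug places, each between two brass pins
- cap: loose bayonet cap, about 0.14 kg, standing on its plug. Origin: centre of its underside, z up. Plug diameter 56 mm, z 0 to 15 mm. Two brass lugs along +x and -x to radius 39 mm, 13 mm wide, z 0 to 6 mm. Grey flange diameter 96 mm, z 14.5 to 20.5 mm, with orange marks over the lugs. The same after half a turn. Underside 81 mm above the table when it first rests on the seat, 70.5 mm when home
- cap_handle (a point): grip point on the cap's axis, 36.5 mm above the cap's underside; axes as the cap. Black bar handle 50 mm long along x (in line with the lugs), 14 mm thick (y), from 20.5 to 48.5 mm above the underside
- elbow_fitting: loose yellow-brown elbow fitting, 32 x 34 x 18 mm, origin at the centre of its underside, z up. A block (x -16 to 2 mm, y -1 to 17 mm) with two round stubs of 14 mm diameter (one of them blue), one along -y (on x = -7 mm, to y = -17 mm), one along +x (on y = 8 mm, to x = 16 mm)
- tee_fitting: loose pale grey tee fitting, 29 x 34 x 16 mm, origin at the centre of its underside, z up. A block (x -14 to 2 mm, y -17 to 17 mm, 16 mm high) with one round black stub of 12 mm diameter along +x from its middle, to x = 14 mm
- seat_depth (a joint): how far the spring seat inside the canister is pushed down, m: 0 at rest, about 0.0105 with the cap fully home; the spring pushes up with 2.5 N at rest, 5 N at 0.010
- seat_turn (a joint): turn of the spring seat, clockwise seen from above, rad: 0 at rest (lug places in the gaps), 1.35 at the stop. Its pins hold the lugs with 2 mm play on either side, so it turns with the cap; its spring turns it back with 0.03 N m at rest, 0.165 N m at the stop. The lugs can turn under the rim once seat_depth exceeds 0.008
- tape_blue: bystander: blue tape roll, diameter 94 mm, 25 mm high, lying flat; origin under its centre
- spanner: bystander: spanner, 188 mm long, 34 mm wide, 8 mm high, lying flat; origin under its centre
- marker: bystander: blue marker pen, 140 mm long, 13 mm thick, lying; origin under its centre
- weight: bystander: brass weight, diameter 32 mm, 34 mm high; origin under its centre

How it is judged:
By the outcome, as a careful person would: the job done as asked, in the order asked, and still so for the second after the job is handed in, while the arm keeps its last pose, push and grip.
It also fails if it takes over 67 s, if anything falls off the work surface, if the arm or the gripper's body presses on something with over 40 N, if the wrist force passes 120 N, or if a joint passes its speed limit or range.

ROBOT

A 6-joint arm with a two-finger parallel gripper is mounted at the origin on a cart in front of the work surface, level with it; the furniture and walls round the work are solid. World frame = base frame: x ahead of the robot, y to its left, z up, the work surface at z = 0. Lengths are in m, angles in rad, forces in N, time in s.
With the tool pointing down it reaches from about 0.3 to 0.75 m from the base axis. Payload 8.5 kg.
Tool frame: the origin (TCP) lies between the finger pads; the fingertips stand 25 mm ahead of it and the grasp point (between the pads) lies 6 mm ahead of it (manip.finger_overhang is the distance from the TCP to the fingertips, in m); z points along the fingers, x is the direction in which the jaws open and shut, and the axes are right-handed (so a half turn about z gives the same grasp; the last joint's range is limited). The gripper opens to 85 mm and grips with 20 to 120 N. Pads are 22 mm wide; open, the fingers measure 114 mm over their backs; the gripper's body (76 mm by 85 mm) begins 54 mm behind the grasp point. The pads swing forward as they close: fully open they stand 13 mm farther back than shut.
Start: joints at [-1.478, 0.381, 1.297, -0, 1.464, -0.215], TCP at [0.167, -0.524, 0.256] pointing down, gripper open.
Joint ranges: [-3.11, 3.11], [-0.89, 2.33], [0.22, 2.48], [-1.42, 4.56], [0.17, 2.85], [-2.88, 2.88]. Speed limits (rad/s): [2.39, 2.39, 3.14, 3.14, 3.14, 3.14].

INTERFACE

Orientations are given as a unit quaternion [w, x, y, z].
In Python, from station import manip gives the robot as it stands.
- The arm moves only by the tool jog_arm, never from a script. Its argument "motion" is a list of rows, each a list of 5 numbers: the finger opening in m, from 0 to 0.0854, then the shift along the tool's x, y, z in m, then the turn about the tool's z in rad. In form: [[fingers, x, y, z, yaw], ...]. A call has 1 to 5 rows; each row shifts and turns the pose as measured when the row begins, along the tool's axes as they then stand; what a row does not reach is not made up. A row lasts 1/10 s, in which the tool goes at most 50 mm and 8.59 degrees, less where a joint would pass 70% of its speed; a pose out of reach is approached as far as the arm can. A call is refused whole if a number of a shift passes 0.05 or a number of a turn 0.15, either way. A call with a gripper value outside its range is refused whole. The fingers move at their own pace and stop on an object; the grip force is fixed at half the most. Time passes only in rows, so rows that do not move let the fingers close. It gives the time, the measured TCP pose, the force and the opening at its end, in the units of the state.
- manip.observe(): the state, without advancing time (a new reading comes with each control period).
- manip.read_camera(name): name is "scene" or "top" or "wrist"; returns the picture (400x640x3 uint8, red, green, blue); there is no depth.
- manip.camera_params(name): a dict with "mtx" (3x3 intrinsics, pixels), "R" (3x3) and "t" (3): a world point X has camera coordinates R X + t. Camera axes: x right, y down, z forward; pixel columns grow to the right and rows downward; lengths in m; the calibration is good to about 2 mm. A picture is of the moment at which its call begins: read the wrist's pose just before it. camera_params takes no time and is no camera call; for the wrist camera it gives the pose at the moment of the call.
- manip.finish_job(): hands the job in, once; it reports no verdict.
The state is a dict: "t": time; "joint_positions": joint angles; "qd": joint speeds; "tau": joint torques, N m; "ee_pos": TCP position; "orientation": TCP orientation; "wrist_force": force on the tool from outside, world axes, zero at the start; "ft_torque": the same for the moment, N m; "gripper_width": opening from 0.0 (shut) to 1.0 (fully open).
Only numpy, scipy, OpenCV 4.12 (cv2) and the standard library are available. Lean on these libraries where they do the work, as an engineer would, in place of code of your own. Each camera call takes 0.05 s, during which the arm holds its last target.

## Working session

There is one attempt and no reset: what is moved stays moved. The work goes in short steps, Python scripts to look and compute and a tool call to move; the robot and the scene stay as the last step left them, time stands still between calls to the robot, and variables do not carry over. Pictures are saved under pics/ and viewed, and the job is handed in when it is done.

Besides the shell and the picture viewer there is one more tool, called after "Emit:" by a JSON object that holds its "api" and its "payload". jog_arm: Moves the arm, as the interface text tells. Its arguments: {"type":"object","properties":{"motion":{"type":"array"}},"required":["motion"]}

```bash
mkdir -p pics; ls; python3 - <<'E'
from station import manip
import cv2,numpy as np
np.set_printoptions(precision=4,suppress=True)
s=manip.observe(); print(s)
for n in ["scene","top","wrist"]:
    p=manip.camera_params(n); print(n,p)
    cv2.imwrite(f"pics/{n}0.png",manip.read_camera(n)[:,:,::-1])
print(manip.observe()["t"])
E
```

```text
pics
{'t': 0.0, 'joint_positions': array([-1.4783,  0.3812,  1.2983,  0.    ,  1.4636, -0.2153]), 'qd': array([-0.    ,  0.0011,  0.0007, -0.0017, -0.0009,  0.0001]), 'tau': array([ -0.0005, -44.8459, -23.1281,  -0.0002,   0.0048,   0.    ]), 'ee_pos': array([ 0.1666, -0.5239,  0.2557]), 'orientation': array([-0.0006,  0.8071, -0.5904, -0.0005]), 'wrist_force': array([ 0.3147, -0.3771, -0.1606]), 'ft_torque': array([0.0146, 0.0034, 0.0258]), 'gripper_width': 1.0018606891361947}
scene {'mtx': array([[517.5395,   0.    , 326.8455],
       [  0.    , 517.5395, 196.6367],
       [  0.    ,   0.    ,   1.    ]]), 'R': array([[-0.5801, -0.8145,  0.0111],
       [-0.5409,  0.3749, -0.7529],
       [ 0.6091, -0.4428, -0.658 ]]), 't': array([0.3465, 0.3646, 0.9201])}
top {'mtx': array([[436.1236,   0.    , 326.034 ],
       [  0.    , 436.1236, 210.8496],
       [  0.    ,   0.    ,   1.    ]]), 'R': array([[-0.014 , -0.9993, -0.0357],
       [-0.9823,  0.0204, -0.1861],
       [ 0.1866,  0.0325, -0.9819]]), 't': array([0.0565, 0.5736, 1.0253])}
wrist {'mtx': array([[344.151 ,   0.    , 313.2482],
       [  0.    , 344.151 , 197.1554],
       [  0.    ,   0.    ,   1.    ]]), 'R': array([[ 0.3036, -0.9528, -0.0012],
       [-0.9141, -0.2916,  0.2819],
       [-0.2689, -0.0845, -0.9595]]), 't': array([-0.5481, -0.0365,  0.3782])}
0.15
```

View pics/scene0.png

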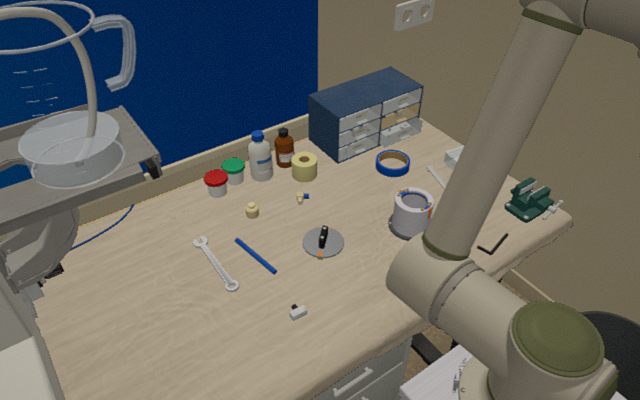

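View pics/top0.png

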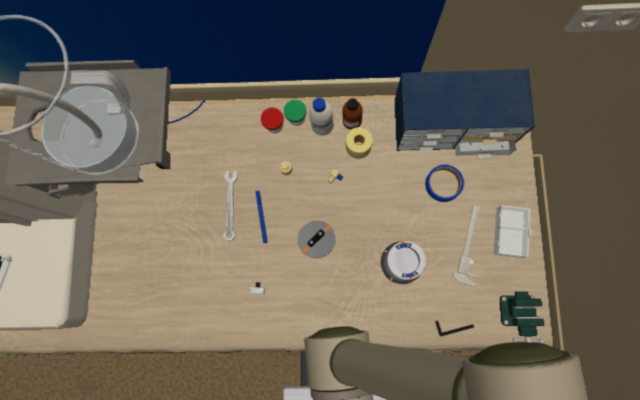

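View pics/wrist0.png

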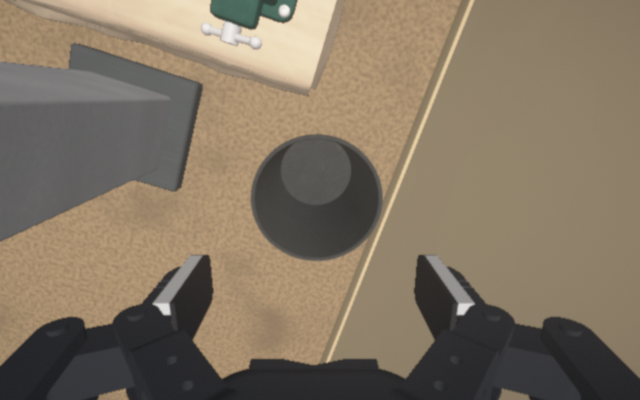

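The scene view shows the canister at about (412,213), the cap at (323,241), the elbow at (302,198) and the tee at (297,312). In the top view they are at (405,262), (317,240), (335,177) and (258,289). Next I zoom in and measure.

```bash
cat > h.py <<'E'
import numpy as np, cv2
np.set_printoptions(precision=4,suppress=True)
def toplane(p,uv,z):
    C=-p["R"].T@p["t"]; d=p["R"].T@np.linalg.solve(p["mtx"],np.array([uv[0],uv[1],1.0]))
    return C+d*(z-C[2])/d[2]
def proj(p,X):
    c=p["R"]@np.asarray(X)+p["t"]; q=p["mtx"]@c; return q[:2]/q[2]
def crop(img,c,w,k): # rgb -> saved bgr zoom
    x,y=int(c[0]-w/2),int(c[1]-w/2); x=max(x,0);y=max(y,0)
    return cv2.resize(img[y:y+w,x:x+w,::-1],None,fx=k,fy=k,interpolation=cv2.INTER_CUBIC)
E
python3 - <<'E'
from h import *
from station import manip
t=cv2.imread("pics/top0.png")[:,:,::-1]; s=cv2.imread("pics/scene0.png")[:,:,::-1]
row=lambda im,cs:np.hstack([crop(im,c,60,4.4)[:264,:264] for c in cs])
a=np.vstack([np.hstack([row(t,[(405,262),(317,240)]),crop(t,(335,177),30,8.8)]),np.hstack([row(s,[(412,213),(323,241)]),crop(t,(258,289),30,8.8)])])
cv2.imwrite("pics/z1.png",a)
p=manip.camera_params("top")
for n,uv,z in [("can rim",(405,262),.085),("cap flange",(317,240),.0205),("elbow",(335,177),.016),("tee",(258,289),.014),("tape",(445,183),.0125)]: print(n,toplane(p,uv,z))
p=manip.camera_params("scene")
for n,uv,z in [("can",(412,195),.085),("cap",(323,242),.0205),("elbow",(302,198),.016),("tee",(297,312),.014)]: print(n,toplane(p,uv,z))
E
```

```text
can rim [ 0.4432 -0.1375  0.085 ]
cap flange [0.5065 0.0716 0.0205]
elbow [0.6711 0.0232 0.016 ]
tee [0.3868 0.221  0.014 ]
tape [ 0.6493 -0.2603  0.0125]
can [ 0.4614 -0.1464  0.085 ]
cap [0.5066 0.0757 0.0205]
elbow [0.6653 0.0286 0.016 ]
tee [0.3822 0.2273 0.014 ]
```

View pics/z1.png

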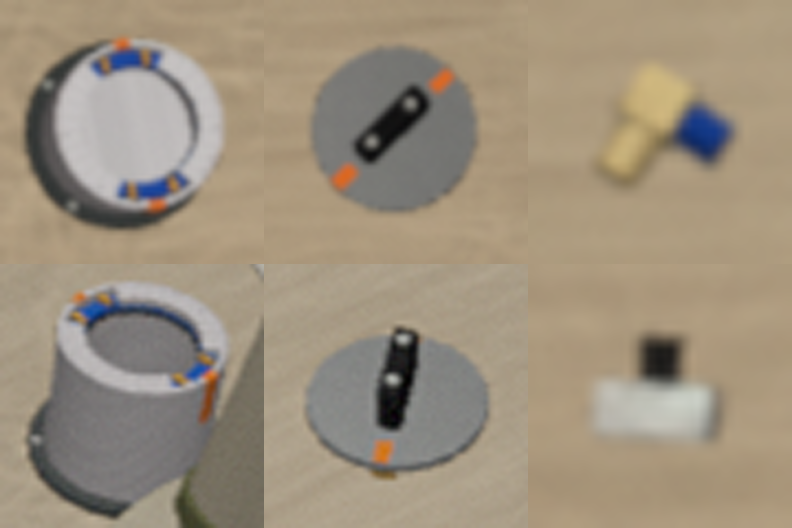

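The elbow's brown stub is its -y and its blue stub its +x. The tee's stub points to world +x, and its block lies along world y. I'm writing a planning helper and then going above the elbow.

```bash
cat >> h.py <<'E'
from scipy.spatial.transform import Rotation as Rn
def state(m):
    s=m.observe(); q=s["orientation"]; R=Rn.from_quat([q[1],q[2],q[3],q[0]]).as_matrix()
    return s,R,np.arctan2(R[1,0],R[0,0])
def plan(m,tgt,phi,n=None,step=.048):
    """print shift per row (tool axes) to bring TCP to tgt with tool-x angle phi"""
    s,R,ph=state(m); p=np.array(s["ee_pos"]); tgt=np.asarray(tgt,float)
    dphi=(phi-ph+np.pi)%(2*np.pi)-np.pi
    d=np.linalg.norm(tgt-p)
    if n is None: n=int(max(np.ceil(d/step),np.ceil(abs(dphi)/.145),1))
    print("t",round(s["t"],2),"p",p,"phi",round(ph,4),"tilt",R[2,:2],"F",s["wrist_force"],"T",s["ft_torque"],"g",round(s["gripper_width"],3),"j6",s["joint_positions"][5])
    print("need",tgt-p,"dphi",round(dphi,4))
    dv=(tgt-p)/n
    for i in range(n):
        a=ph+dphi*i/n; x=np.array([np.cos(a),np.sin(a)]); y=np.array([np.sin(a),-np.cos(a)])
        print([round(float(v),4) for v in (x@dv[:2],y@dv[:2],-dv[2],-dphi/n)])
E
python3 - <<'E'
from h import *
from station import manip
print(manip.finger_overhang,[a for a in dir(manip) if a[0]!='_'])
plan(manip,[.665,.025,.17],-2.03)
E
```

```text
0.025 ['MotionError', 'camera_params', 'finger_overhang', 'finish_job', 'observe', 'read_camera']
t 0.15 p [ 0.1666 -0.524   0.2559] phi -1.263 tilt [-0.0011 -0.0003] F [-0.2552  0.5621  0.5524] T [-0.0042  0.0392 -0.0288] g 1.001 j6 -0.21529492215550852
need [ 0.4984  0.549  -0.0859] dphi -0.767
[-0.0233, -0.0401, 0.0054, 0.0479]
[-0.0252, -0.0389, 0.0054, 0.0479]
[-0.027, -0.0377, 0.0054, 0.0479]
[-0.0288, -0.0363, 0.0054, 0.0479]
[-0.0305, -0.0349, 0.0054, 0.0479]
[-0.0321, -0.0334, 0.0054, 0.0479]
[-0.0337, -0.0318, 0.0054, 0.0479]
[-0.0352, -0.0302, 0.0054, 0.0479]
[-0.0366, -0.0285, 0.0054, 0.0479]
[-0.0379, -0.0267, 0.0054, 0.0479]
[-0.0391, -0.0248, 0.0054, 0.0479]
[-0.0403, -0.0229, 0.0054, 0.0479]
[-0.0413, -0.021, 0.0054, 0.0479]
[-0.0423, -0.019, 0.0054, 0.0479]
[-0.0431, -0.0169, 0.0054, 0.0479]
[-0.0439, -0.0148, 0.0054, 0.0479]
```

Emit:
{"api": "jog_arm", "payload": {"motion": [[0.0854, -0.023, -0.04, 0, 0.05], [0.0854, -0.025, -0.039, 0, 0.05], [0.0854, -0.027, -0.038, 0, 0.05], [0.0854, -0.029, -0.036, 0, 0.05], [0.0854, -0.03, -0.035, 0, 0.05]]}}

```text
t: 0.65
ee_pos: [0.3253, -0.3522, 0.2538]
orientation: [-0.001, 0.721, -0.693, -0.002]
wrist_force: [0.6, -0.4, 0.2]
gripper_width: 1.001
```

Emit:
{"api": "jog_arm", "payload": {"motion": [[0.0854, -0.032, -0.033, 0, 0.05], [0.0854, -0.034, -0.032, 0, 0.05], [0.0854, -0.035, -0.03, 0, 0.05], [0.0854, -0.037, -0.028, 0, 0.05], [0.0854, -0.038, -0.027, 0, 0.05]]}}

```text
t: 1.15
ee_pos: [0.4918, -0.1775, 0.254]
orientation: [0.0, -0.624, 0.781, 0.002]
wrist_force: [-0.5, -1.1, -0.1]
gripper_width: 0.998
```

```bash
python3 - <<'E'
from h import *
from station import manip
plan(manip,[.665,.025,.17],-2.03)
E
```

```text
t 1.15 p [ 0.4918 -0.1775  0.254 ] phi -1.7932 tilt [-0.0032  0.0026] F [-0.54   -1.0534 -0.1136] T [-0.0755 -0.0228 -0.0344] g 0.998 j6 1.2188778873356738
need [ 0.1732  0.2025 -0.084 ] dphi -0.2368
[-0.0393, -0.0207, 0.014, 0.0395]
[-0.0401, -0.0191, 0.014, 0.0395]
[-0.0408, -0.0175, 0.014, 0.0395]
[-0.0415, -0.0159, 0.014, 0.0395]
[-0.0421, -0.0143, 0.014, 0.0395]
[-0.0426, -0.0126, 0.014, 0.0395]
```

Emit:
{"api": "jog_arm", "payload": {"motion": [[0.0854, -0.041, -0.021, 0.014, 0.04], [0.0854, -0.042, -0.019, 0.014, 0.04], [0.0854, -0.042, -0.018, 0.014, 0.04], [0.0854, -0.042, -0.017, 0.014, 0.04], [0.0854, -0.043, -0.015, 0.014, 0.04]]}}

```text
t: 1.65
ee_pos: [0.6468, 0.0046, 0.183]
orientation: [0.001, -0.54, 0.842, 0.0]
wrist_force: [1.1, -0.9, 1.3]
gripper_width: 1.002
```

Emit:
{"api": "jog_arm", "payload": {"motion": [[0.0854, -0.042, -0.013, 0.014, 0.04], [0.0854, 0, 0, 0, 0], [0.0854, 0, 0, 0, 0]]}}

```text
t: 1.95
ee_pos: [0.6782, 0.0442, 0.1635]
orientation: [-0.001, -0.524, 0.852, 0.003]
wrist_force: [-0.4, -0.0, 0.3]
gripper_width: 1.0
```

```bash
python3 - <<'E'
from h import *
from station import manip
plan(manip,[.665,.025,.17],-2.03)
im=manip.read_camera("wrist"); cv2.imwrite("pics/w1.png",im[:,:,::-1])
t=manip.read_camera("top"); cv2.imwrite("pics/t1.png",t[:,:,::-1])
p=manip.camera_params("wrist"); np.savez("w1",**p)
print(proj(p,[.67,.024,.01]))
E
```

```text
t 1.95 p [0.6782 0.0442 0.1635] phi -2.0379 tilt [-0.0005  0.0058] F [-0.4044 -0.0305  0.2709] T [-0.0122  0.0301 -0.0462] g 1.0 j6 1.9280144008682012
need [-0.0132 -0.0192  0.0065] dphi 0.0079
[0.0231, 0.0032, -0.0065, -0.0079]
[340.2941 183.6958]
```

View pics/w1.png

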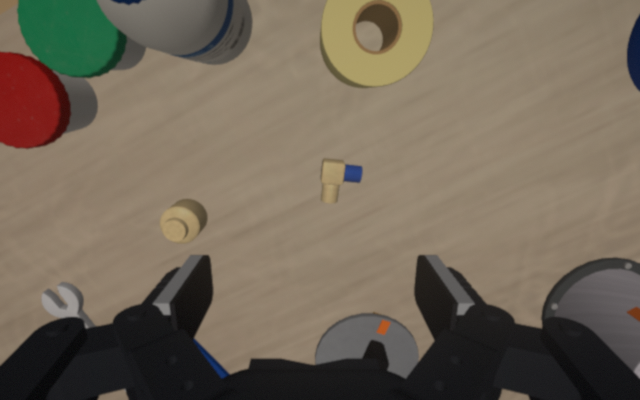

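The wrist view shows the elbow at about (335,180), with its brown stub pointing down and the blue one right, aligned with the jaws. Now I measure it.

```bash
python3 - <<'E'
from h import *
from station import manip
p=dict(np.load("w1.npz")); im=cv2.imread("pics/w1.png")
c=im[145:225,300:380]; cv2.imwrite("pics/w1z.png",cv2.resize(c,None,fx=7,fy=7,interpolation=cv2.INTER_CUBIC))
hsv=cv2.cvtColor(im,cv2.COLOR_BGR2HSV)
sub=np.zeros(im.shape[:2],np.uint8); sub[145:225,300:380]=1
blue=((hsv[...,0]>105)&(hsv[...,0]<130)&(hsv[...,1]>120)&(sub>0)).astype(np.uint8)
print("bg",hsv[150,305],"blk",hsv[172,332],"stub",hsv[193,331])
br=((hsv[...,1]>75)&(hsv[...,0]<30)&(hsv[...,2]>110)&(sub>0)).astype(np.uint8)
for n,m in(("blue",blue),("brown",br)):
    y,x=np.nonzero(m); print(n,len(x),x.min(),x.max(),y.min(),y.max(),x.mean(),y.mean())
    for yy in range(y.min(),y.max()+1,3): r=x[y==yy]; print(yy,r.min() if len(r) else None,r.max() if len(r) else None)
for n,uv,z in (("stub",(330.5,195),.014),("block",(334,172),.018),("blue",(355,173),.014)): print(n,toplane(p,uv,z))
E
```

```text
bg [ 17  60 149] blk [ 21  91 169] stub [ 20  89 167]
blue 216 345 360 166 180 352.6388888888889 173.0462962962963
166 347 354
169 346 360
172 346 360
175 345 360
178 345 359
brown 861 321 344 159 203 331.2067363530778 179.11614401858304
159 323 336
162 323 343
165 322 344
168 322 343
171 322 343
174 321 343
177 321 342
180 321 342
183 322 342
186 322 338
189 322 338
192 322 337
195 321 337
198 321 336
201 322 336
stub [0.6661 0.0349 0.014 ]
block [0.6828 0.024  0.018 ]
blue [0.6737 0.0097 0.014 ]
```

View pics/w1z.png

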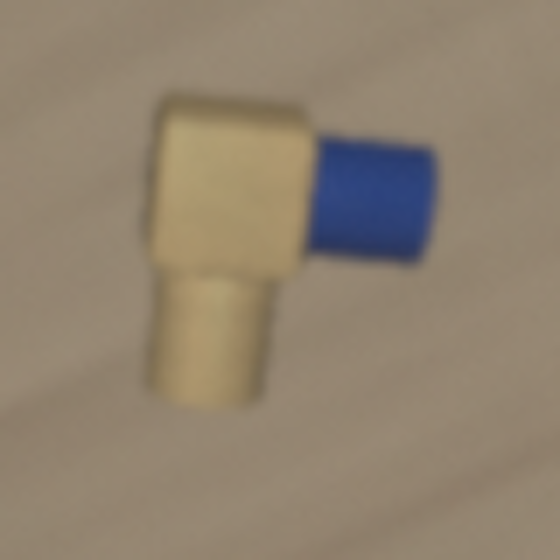

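```bash
python3 - <<'E'
from h import *
from station import manip
p=dict(np.load("w1.npz"))
f=lambda x,y:(300+x/7-.4,145+y/7-.4)
a=toplane(p,f(318,193),.012);b=toplane(p,f(430,202),.012); d=b-a; print("blue ang",np.arctan2(d[1],d[0]),np.linalg.norm(d))
a=toplane(p,f(213,285),.012);b=toplane(p,f(206,395),.012); d=b-a; print("stub ang",np.arctan2(d[1],d[0])+np.pi/2-np.pi, np.arctan2(d[1],d[0]),np.linalg.norm(d),a,b)
g=toplane(p,f(211,332),.012); print("stub mid",g)
plan(manip,[g[0],g[1],.07],-2.10)
E
```

```text
blue ang -2.1201249042305825 0.0128304485122016
stub ang 1.0554686822143813 2.626265009009278 0.013282148079561849 [0.673  0.0319 0.012 ] [0.6615 0.0384 0.012 ]
stub mid [0.6681 0.0345 0.012 ]
t 2.05 p [0.6777 0.0433 0.1641] phi -2.0393 tilt [-0.0008  0.0057] F [ 0.1498 -0.2381  0.1533] T [-0.0508 -0.0528  0.006 ] g 1.005 j6 1.9279070385130601
need [-0.0096 -0.0088 -0.0941] dphi -0.0607
[0.0061, 0.0023, 0.047, 0.0303]
[0.0062, 0.0021, 0.047, 0.0303]
```

Emit:
{"api": "jog_arm", "payload": {"motion": [[0.05, 0.006, 0.004, 0.04, 0.03], [0.05, 0.006, 0.004, 0.04, 0.03], [0.05, 0, 0, 0, 0], [0.05, 0, 0, 0, 0]]}}

```text
t: 2.45
ee_pos: [0.6649, 0.0319, 0.0881]
orientation: [0.002, -0.495, 0.869, -0.0]
wrist_force: [0.2, -0.7, 1.2]
gripper_width: 0.587
```

```bash
python3 - <<'E'
from h import *
from station import manip
plan(manip,[.6646,.0365,.028],-2.10)
im=manip.read_camera("wrist"); cv2.imwrite("pics/w2.png",im[:,:,::-1])
p=manip.camera_params("wrist"); print(proj(p,[.6681,.0345,.012]))
E
```

```text
t 2.45 p [0.6649 0.0319 0.0881] phi -2.105 tilt [-0.0034 -0.0022] F [ 0.214  -0.7332  1.2334] T [ 0.011  -0.0518  0.0297] g 0.587 j6 1.9739944011522859
need [-0.0003  0.0046 -0.0601] dphi 0.005
[-0.0019, 0.0013, 0.03, -0.0025]
[-0.0019, 0.0013, 0.03, -0.0025]
[308.8476 217.7966]
```

View pics/w2.png

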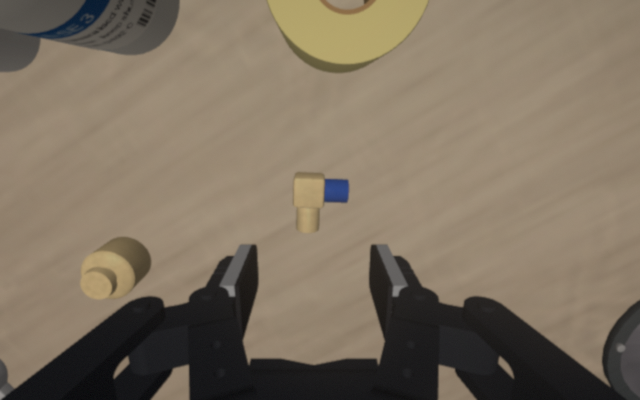

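The stub centre shows at (308,219) against a predicted (309,218), so they agree. Going down.

Emit:
{"api": "jog_arm", "payload": {"motion": [[0.04, -0.002, 0.001, 0.03, 0], [0.04, -0.002, 0.001, 0.026, 0], [0.04, 0, 0, 0, 0], [0.04, 0, 0, 0, 0]]}}

```text
t: 2.9
ee_pos: [0.6705, 0.035, 0.0411]
orientation: [0.008, -0.496, 0.868, -0.005]
wrist_force: [-0.5, 0.3, 0.9]
gripper_width: 0.473
```

```bash
python3 - <<'E'
from h import *
from station import manip
plan(manip,[.6646,.0365,.028],-2.10)
E
```

```text
t 2.9 p [0.6705 0.035  0.0411] phi -2.1042 tilt [-0.0096 -0.0169] F [-0.4676  0.2892  0.9392] T [-0.0163  0.0195  0.0285] g 0.473 j6 1.9787890461524578
need [-0.0059  0.0015 -0.0131] dphi 0.0042
[0.0017, 0.0058, 0.0131, -0.0042]
```

Emit:
{"api": "jog_arm", "payload": {"motion": [[0.04, 0.002, 0.006, 0.01, 0], [0.04, 0, 0, 0.0, 0], [0.04, 0, 0, 0, 0]]}}

```text
t: 3.2
ee_pos: [0.6658, 0.036, 0.0351]
orientation: [0.011, -0.496, 0.868, -0.007]
wrist_force: [-0.2, -1.4, 0.4]
gripper_width: 0.468
```

```bash
python3 - <<'E'
from h import *
from station import manip
plan(manip,[.6646,.0365,.028],-2.10)
im=manip.read_camera("wrist"); cv2.imwrite("pics/w3.png",im[:,:,::-1])
E
```

```text
t 3.2 p [0.6658 0.036  0.0351] phi -2.1038 tilt [-0.0123 -0.0232] F [-0.1988 -1.381   0.425 ] T [-0.0243  0.0314  0.0463] g 0.468 j6 1.979131497985676
need [-0.0012  0.0005 -0.0071] dphi 0.0038
[0.0002, 0.0013, 0.0071, -0.0038]
```

View pics/w3.png

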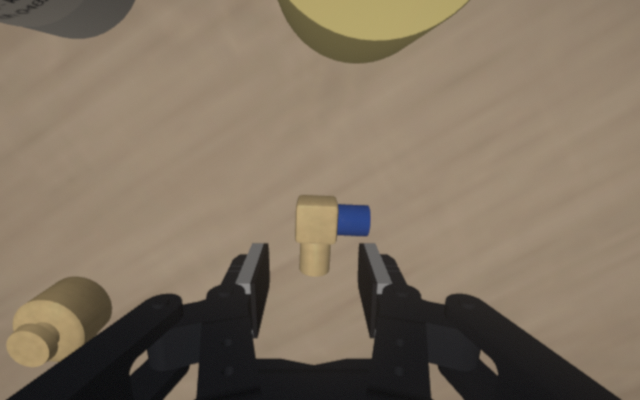

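Emit:
{"api": "jog_arm", "payload": {"motion": [[0.04, 0, 0.001, 0.007, 0], [0.04, 0, 0, 0.0, 0], [0.0, 0, 0, 0, 0], [0.0, 0, 0, 0, 0], [0, 0, 0, 0, 0]]}}

```text
t: 3.75
ee_pos: [0.6652, 0.0366, 0.0279]
orientation: [0.011, -0.496, 0.868, -0.007]
wrist_force: [-1.2, 0.2, 1.9]
gripper_width: 0.13
```

Emit:
{"api": "jog_arm", "payload": {"motion": [[0.0, 0, 0, 0, 0], [0.0, 0, 0, 0, 0]]}}

```text
t: 3.95
ee_pos: [0.6652, 0.0366, 0.028]
orientation: [0.011, -0.496, 0.868, -0.007]
wrist_force: [0.0, -0.6, 0.8]
gripper_width: 0.13
```

```bash
python3 - <<'E'
from h import *
from station import manip
plan(manip,[.6646,.0365,.028],-2.10)
im=manip.read_camera("wrist"); cv2.imwrite("pics/w4.png",im[:,:,::-1])
E
```

```text
t 3.95 p [0.6652 0.0366 0.028 ] phi -2.1038 tilt [-0.0124 -0.0233] F [ 0.0097 -0.6099  0.8061] T [-0.0234  0.0489 -0.0506] g 0.13 j6 1.979786851891896
need [-0.0006 -0.0001  0.    ] dphi 0.0038
[0.0004, 0.0005, -0.0, -0.0038]
```

View pics/w4.png

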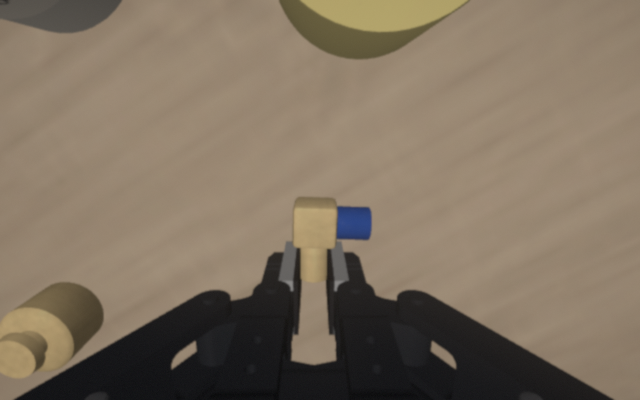

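The jaws are on the stub. I lift and check.

Emit:
{"api": "jog_arm", "payload": {"motion": [[0.0, 0, 0, -0.015, 0], [0.0, 0, 0, -0.03, 0], [0.0, 0, 0, -0.04, 0], [0.0, 0, 0, -0.04, 0], [0.0, 0, 0, -0.03, 0]]}}

```text
t: 4.5
ee_pos: [0.6594, 0.0368, 0.1873]
orientation: [0.008, -0.496, 0.868, -0.005]
wrist_force: [-0.3, 0.7, -0.6]
gripper_width: 0.13
```

```bash
python3 - <<'E'
from h import *
from station import manip
im=manip.read_camera("wrist"); cv2.imwrite("pics/w5.png",im[:,:,::-1])
# canister refine from top & scene first pictures (rim circle etc.)
t=cv2.imread("pics/t1.png")
cv2.imwrite("pics/t1z.png",cv2.resize(t[225:300,365:445],None,fx=8,fy=8,interpolation=cv2.INTER_CUBIC))
plan(manip,[.443,-.1375,.18],-2.10)
E
```

```text
t 4.55 p [0.6609 0.0367 0.1929] phi -2.1038 tilt [-0.0126 -0.0237] F [1.558  0.3413 4.3714] T [ 0.0373 -0.0668  0.0071] g 0.131 j6 1.9799963253040118
need [-0.2179 -0.1742 -0.0129] dphi 0.0038
[0.0435, 0.0165, 0.0022, -0.0006]
[0.0435, 0.0166, 0.0022, -0.0006]
[0.0434, 0.0166, 0.0022, -0.0006]
[0.0434, 0.0166, 0.0022, -0.0006]
[0.0434, 0.0166, 0.0022, -0.0006]
[0.0434, 0.0167, 0.0022, -0.0006]
```

View pics/w5.png

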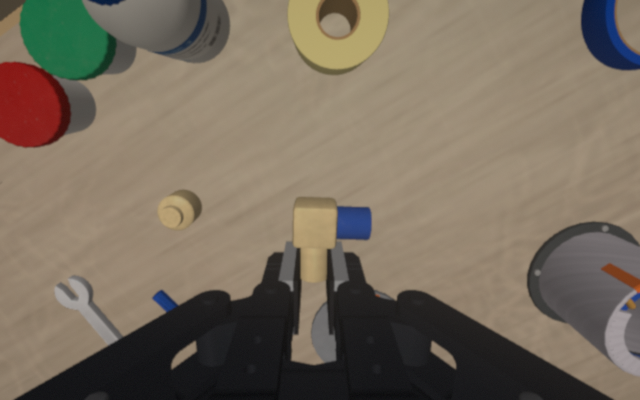

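View pics/t1z.png

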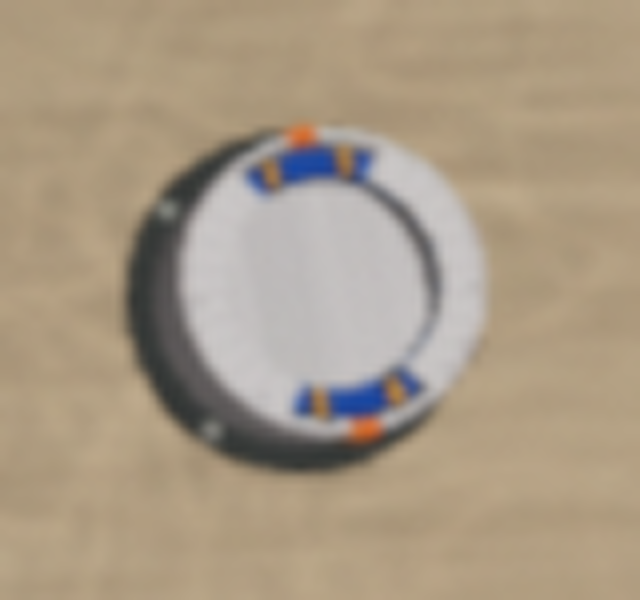

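The elbow came up with the gripper. Now the canister centre from the top view and the move there.

```bash
cat > tgt.py <<'E'
from h import *
def off(phi,tx,ty): # tool-frame offset -> world
    return tx*np.array([np.cos(phi),np.sin(phi)])+ty*np.array([np.sin(phi),-np.cos(phi)])
E
python3 - <<'E'
from tgt import *
from station import manip
p=manip.camera_params("top"); f=lambda x,y:(365+x/8-.44,225+y/8-.44)
c=toplane(p,f(333,281),.085); print("rim centre",c)
for e in [(180,281),(487,281),(333,127),(333,437)]: print(np.linalg.norm(toplane(p,f(*e),.085)-c))
a=toplane(p,f(310,164),.081);b=toplane(p,f(360,398),.081); d=a-b
print("lug places",a,b,(a+b)/2,np.linalg.norm(d),"ang",np.arctan2(d[1],d[0]))
T=c[:2]-off(-2.10,.003,-.017); print(T)
plan(manip,[*T,.18],-2.10)
E
```

```text
rim centre [ 0.4485 -0.1405  0.085 ]
0.04458064238764866
0.044732394643309796
0.04530624201523008
0.045149084420219136
lug places [ 0.4834 -0.136   0.081 ] [ 0.4146 -0.1473  0.081 ] [ 0.449  -0.1417  0.081 ] 0.06963688563043105 ang 0.16301630395691102
[ 0.4353 -0.1294]
t 4.55 p [0.6609 0.0367 0.1929] phi -2.1038 tilt [-0.0126 -0.0237] F [1.558  0.3413 4.3714] T [ 0.0373 -0.0668  0.0071] g 0.131 j6 1.9799963253040118
need [-0.2256 -0.1661 -0.0129] dphi 0.0038
[0.0429, 0.0183, 0.0022, -0.0006]
[0.0429, 0.0183, 0.0022, -0.0006]
[0.0429, 0.0184, 0.0022, -0.0006]
[0.0429, 0.0184, 0.0022, -0.0006]
[0.0429, 0.0184, 0.0022, -0.0006]
[0.0429, 0.0185, 0.0022, -0.0006]
```

Canister centre is ≈ (0.4487, -0.141), with x axis ≈ 0.163 rad, and the outline radius measures 45 mm as it should.

Emit:
{"api": "jog_arm", "payload": {"motion": [[0, 0.043, 0.018, 0.002, 0], [0, 0.043, 0.018, 0.002, 0], [0, 0.043, 0.018, 0.002, 0], [0, 0.043, 0.018, 0.002, 0], [0, 0.035, 0.015, 0.002, 0]]}}

```text
t: 5.05
ee_pos: [0.4787, -0.0989, 0.1833]
orientation: [0.017, -0.499, 0.867, -0.012]
wrist_force: [0.7, -0.7, -0.0]
gripper_width: 0.13
```

Emit:
{"api": "jog_arm", "payload": {"motion": [[0, 0.025, 0.01, 0, 0], [0, 0, 0, 0, 0], [0, 0, 0, 0, 0]]}}

```text
t: 5.35
ee_pos: [0.4536, -0.1179, 0.1849]
orientation: [0.017, -0.496, 0.868, -0.013]
wrist_force: [-0.1, -0.0, -0.3]
gripper_width: 0.131
```

```bash
python3 - <<'E'
from tgt import *
from station import manip
plan(manip,[.4353,-.1294,.12],-2.10)
im=manip.read_camera("wrist"); cv2.imwrite("pics/w6.png",im[:,:,::-1])
p=manip.camera_params("wrist"); np.savez("w6",**p); print(proj(p,[.4487,-.141,.085]))
E
```

```text
t 5.35 p [ 0.4536 -0.1179  0.1849] phi -2.1022 tilt [-0.0164 -0.0404] F [-0.1058 -0.0428 -0.3351] T [-0.0051  0.0438 -0.0248] g 0.131 j6 1.5799384781549106
need [-0.0183 -0.0115 -0.0649] dphi 0.0022
[0.0096, 0.005, 0.0324, -0.0011]
[0.0096, 0.005, 0.0324, -0.0011]
[351.6556 202.7648]
```

View pics/w6.png

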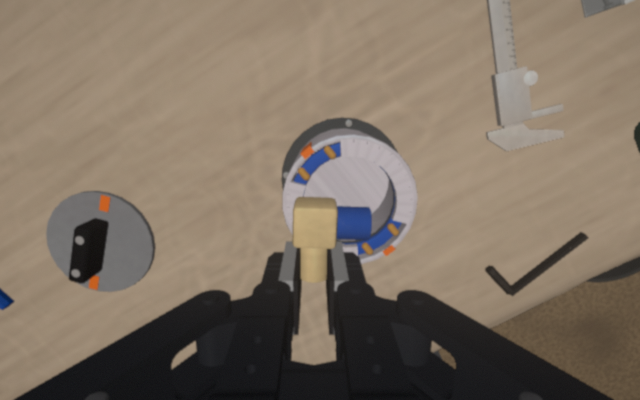

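The mouth is at about (350,200) and was predicted at (352,203), close enough for a drop. Moving over and down.

Emit:
{"api": "jog_arm", "payload": {"motion": [[0, 0.01, 0.003, 0.02, 0], [0, 0.009, 0.003, 0.02, 0], [0, 0, 0, 0.015, 0], [0, 0, 0, 0, 0], [0, 0, 0, 0, 0]]}}

```text
t: 5.9
ee_pos: [0.4458, -0.1299, 0.1296]
orientation: [0.019, -0.499, 0.866, -0.016]
wrist_force: [-0.3, -0.2, -1.1]
gripper_width: 0.128
```

```bash
python3 - <<'E'
from tgt import *
from station import manip
plan(manip,[.4353,-.1294,.118],-2.10)
im=manip.read_camera("wrist"); cv2.imwrite("pics/w7.png",im[:,:,::-1])
E
```

```text
t 5.9 p [ 0.4458 -0.1299  0.1296] phi -2.0952 tilt [-0.0169 -0.0463] F [-0.2588 -0.1985 -1.0786] T [-0.0101  0.0243  0.0536] g 0.128 j6 1.5351913737291265
need [-0.0105  0.0005 -0.0116] dphi -0.0048
[0.0048, 0.0094, 0.0116, 0.0048]
```

View pics/w7.png

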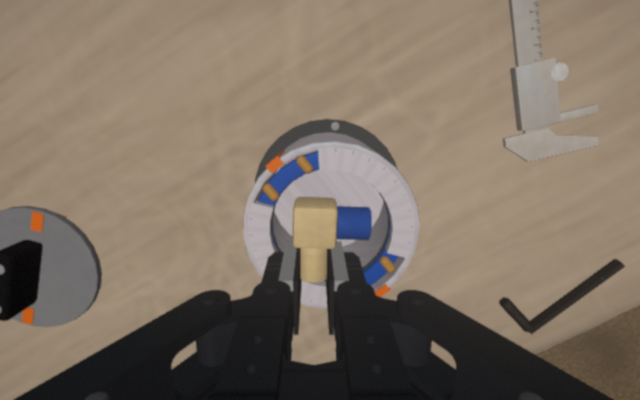

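Emit:
{"api": "jog_arm", "payload": {"motion": [[0, 0.005, 0.009, 0.011, 0], [0, 0, 0, 0, 0], [0, 0, 0, 0, 0]]}}

```text
t: 6.25
ee_pos: [0.4381, -0.1297, 0.1204]
orientation: [0.02, -0.5, 0.866, -0.018]
wrist_force: [-0.1, -0.2, 0.0]
gripper_width: 0.129
```

```bash
python3 - <<'E'
from tgt import *
from station import manip
plan(manip,[.4353,-.1294,.118],-2.10)
im=manip.read_camera("wrist"); cv2.imwrite("pics/w8.png",im[:,:,::-1])
im=manip.read_camera("scene"); cv2.imwrite("pics/s8.png",crop(im,(400,180),120,4))
E
```

```text
t 6.25 p [ 0.4381 -0.1297  0.1204] phi -2.0933 tilt [-0.0169 -0.0516] F [-0.1277 -0.1748  0.0237] T [ 0.0258  0.0503 -0.0147] g 0.129 j6 1.522471603892102
need [-0.0028  0.0003 -0.0024] dphi -0.0067
[0.0011, 0.0026, 0.0024, 0.0067]
```

View pics/w8.png

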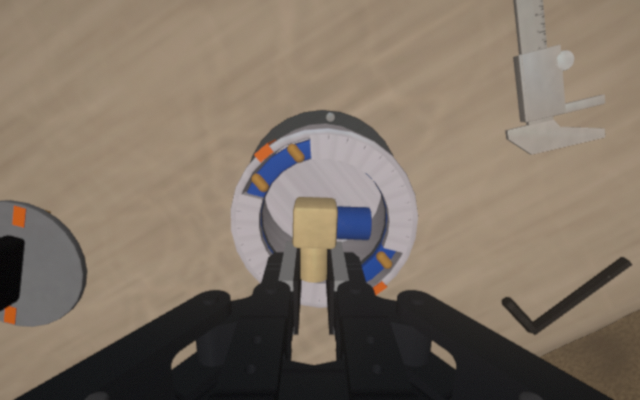

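View pics/s8.png

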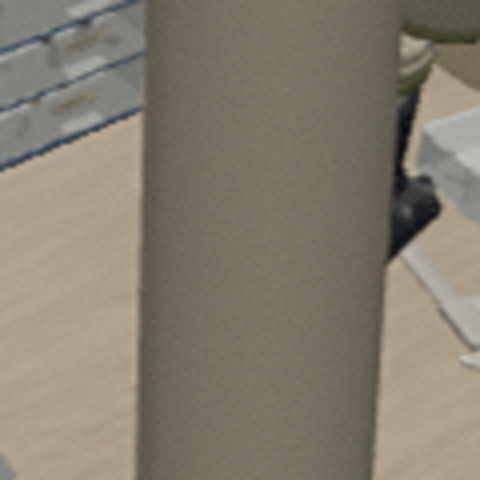

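The elbow sits over the opening, which spans about x 263–385 with its centre at (324,220). Releasing.

Emit:
{"api": "jog_arm", "payload": {"motion": [[0.045, 0, 0.001, 0.002, 0], [0.045, 0, 0, 0, 0], [0.045, 0, 0, 0, 0], [0.045, 0, 0, 0, 0], [0.045, 0, 0, 0, 0]]}}

```text
t: 6.85
ee_pos: [0.4381, -0.1295, 0.1192]
orientation: [0.021, -0.5, 0.865, -0.019]
wrist_force: [-0.2, 0.1, 0.6]
gripper_width: 0.529
```

```bash
python3 - <<'E'
from tgt import *
from station import manip
im=manip.read_camera("wrist"); cv2.imwrite("pics/w9.png",im[:,:,::-1])
plan(manip,[.384,.223,.19],-1.6)
E
```

```text
t 6.9 p [ 0.4381 -0.1295  0.1192] phi -2.093 tilt [-0.0169 -0.0538] F [0.311  0.4097 1.0783] T [-0.016   0.0235 -0.0045] g 0.525 j6 1.5226256237108973
need [-0.0541  0.3525  0.0708] dphi 0.493
[-0.0348, 0.0278, -0.0089, -0.0616]
[-0.0365, 0.0256, -0.0089, -0.0616]
[-0.038, 0.0234, -0.0089, -0.0616]
[-0.0393, 0.021, -0.0089, -0.0616]
[-0.0406, 0.0185, -0.0089, -0.0616]
[-0.0416, 0.016, -0.0089, -0.0616]
[-0.0425, 0.0134, -0.0089, -0.0616]
[-0.0433, 0.0107, -0.0089, -0.0616]
```

View pics/w9.png

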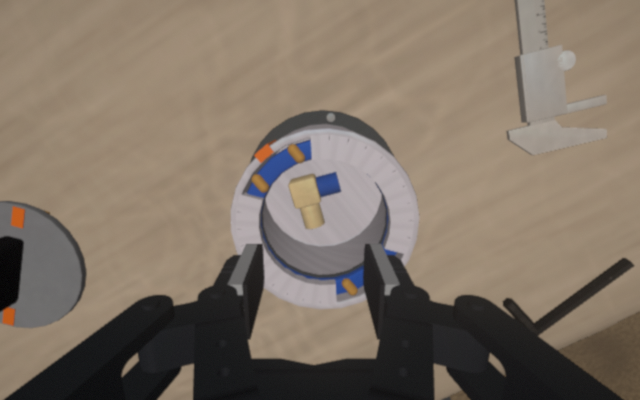

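The elbow lies on the canister floor, at about (312,200). Next the tee. I track the tool's tilt, which drifts a little.

Emit:
{"api": "jog_arm", "payload": {"motion": [[0.06, 0, 0, -0.04, 0], [0.06, 0, 0, -0.04, 0], [0.06, -0.036, 0.026, 0, -0.06], [0.06, -0.038, 0.023, 0, -0.06], [0.06, -0.039, 0.021, 0, -0.06]]}}

```text
t: 7.4
ee_pos: [0.4226, 0.0031, 0.2003]
orientation: [0.02, -0.574, 0.818, -0.022]
wrist_force: [0.3, -0.2, -0.4]
gripper_width: 0.699
```

Emit:
{"api": "jog_arm", "payload": {"motion": [[0.06, -0.04, 0.02, 0, -0.06], [0.06, -0.04, 0.018, 0, -0.06], [0.06, -0.042, 0.016, 0, -0.06], [0.06, -0.042, 0.014, 0, -0.06], [0.06, -0.02, 0.006, 0, -0.06]]}}

```text
t: 7.9
ee_pos: [0.3911, 0.2089, 0.1968]
orientation: [0.017, -0.695, 0.718, -0.025]
wrist_force: [1.0, -0.5, 0.3]
gripper_width: 0.701
```

Emit:
{"api": "jog_arm", "payload": {"motion": [[0.06, 0, 0, 0, 0], [0.06, 0, 0, 0, 0]]}}

```text
t: 8.1
ee_pos: [0.3902, 0.2108, 0.1966]
orientation: [0.017, -0.697, 0.717, -0.025]
wrist_force: [1.0, 0.1, -0.4]
gripper_width: 0.703
```

```bash
sed -i 's/print("need"/print("toolz",R[:,2]);print("need"/' h.py; python3 - <<'E'
from tgt import *
from station import manip
plan(manip,[.384,.223,.17],-1.6)
im=manip.read_camera("wrist"); cv2.imwrite("pics/w10.png",im[:,:,::-1])
p=manip.camera_params("wrist"); np.savez("w10",**p); print(proj(p,[.384,.223,.016]))
E
```

```text
t 8.1 p [0.3902 0.2108 0.1966] phi -1.5994 tilt [ 0.0103 -0.0597] F [ 0.9993  0.078  -0.426 ] T [-0.0479 -0.005   0.0144] g 0.703 j6 1.8513240611441115
toolz [ 0.0594 -0.012  -0.9982]
need [-0.0062  0.0122 -0.0266] dphi -0.0006
[-0.012, 0.0066, 0.0266, 0.0006]
[299.0303 198.9396]
```

View pics/w10.png

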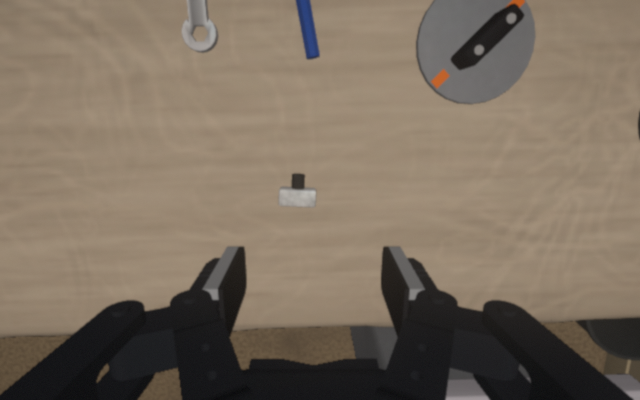

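The tee's block is at about (298,197), its black stub at (298,181).

```bash
python3 - <<'E'
from tgt import *
from station import manip
p=dict(np.load("w10.npz")); im=cv2.imread("pics/w10.png")
hsv=cv2.cvtColor(im,cv2.COLOR_BGR2HSV); sub=np.zeros(im.shape[:2],bool); sub[165:220,265:335]=1
m=((hsv[...,1]<40)&(hsv[...,2]>110)&sub).astype(np.uint8)
c=max(cv2.findContours(m,0,2)[0],key=cv2.contourArea); r=cv2.minAreaRect(c); print(r)
b=cv2.boxPoints(r); 
w=[toplane(p,q,.014) for q in b]; print(np.array(w)); 
for i in range(4): d=w[(i+1)%4]-w[i]; print(np.linalg.norm(d),np.arctan2(d[1],d[0]))
print("centre",toplane(p,r[0],.014))
E
```

```text
((297.0, 196.5), (19.0, 36.0), 90.0)
[[0.3951 0.2406 0.014 ]
 [0.3941 0.2083 0.014 ]
 [0.3765 0.2088 0.014 ]
 [0.3775 0.2415 0.014 ]]
0.03232631863539937 -1.6015343659193597
0.01762865641997774 3.1139956408012597
0.03273927184842011 1.5394758758939933
0.017613131783692598 -0.05104108625951232
centre [0.3859 0.2248 0.014 ]
```

Emit:
{"api": "jog_arm", "payload": {"motion": [[0.06, -0.007, 0.003, 0.04, 0], [0.06, -0.007, 0.003, 0.04, 0], [0.06, 0, 0, 0, 0], [0.06, 0, 0, 0, 0]]}}

```text
t: 8.55
ee_pos: [0.3928, 0.2201, 0.1165]
orientation: [0.019, -0.693, 0.72, -0.027]
wrist_force: [-0.8, 0.4, 0.3]
gripper_width: 0.703
```

```bash
python3 - <<'E'
from tgt import *
from station import manip
plan(manip,[.3845,.225,.027],-1.6)
im=manip.read_camera("wrist"); cv2.imwrite("pics/w11.png",im[:,:,::-1])
p=manip.camera_params("wrist"); print(proj(p,[.386,.225,.014]))
E
```

```text
t 8.55 p [0.3928 0.2201 0.1165] phi -1.6102 tilt [ 0.0093 -0.0646] F [-0.7778  0.4093  0.2903] T [-0.0053 -0.0215  0.0301] g 0.703 j6 1.8924354840408713
toolz [ 0.0642 -0.0118 -0.9979]
need [-0.0083  0.0049 -0.0895] dphi 0.0102
[-0.0023, 0.0043, 0.0448, -0.0051]
[-0.0023, 0.0043, 0.0448, -0.0051]
[306.9413 226.4314]
```

View pics/w11.png

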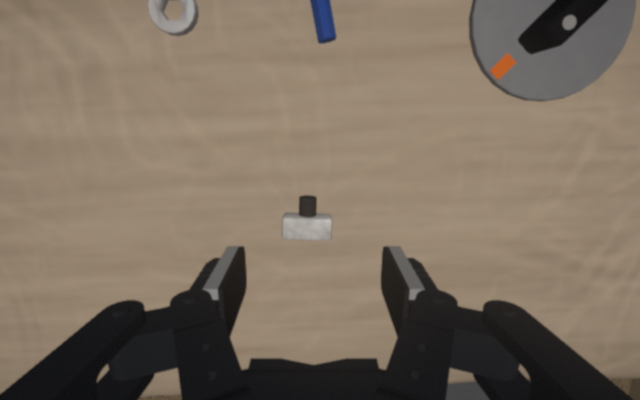

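```bash
python3 - <<'E'
s=open("h.py").read()
i=s.index("    for i in range(n):\n        a=ph")
s=s[:i]+'''    for i in range(n):
        Ri=R@Rn.from_euler("z",-dphi*i/n).as_matrix(); v=Ri.T@dv
        print([round(float(q),4) for q in (*v,-dphi/n)])
'''
open("h.py","w").write(s)
E
python3 - <<'E'
from tgt import *
from station import manip
plan(manip,[.3845,.225,.027],-1.6)
E
```

```text
t 8.6 p [0.3928 0.2201 0.1167] phi -1.6102 tilt [ 0.0092 -0.0649] F [-0.2827 -0.3153 -0.7148] T [-0.01    0.0565  0.0137] g 0.699 j6 1.8924509542566588
toolz [ 0.0645 -0.0118 -0.9978]
need [-0.0083  0.0049 -0.0897] dphi 0.0102
[-0.0027, 0.0071, 0.0444, -0.0051]
[-0.0028, 0.0071, 0.0444, -0.0051]
```

Emit:
{"api": "jog_arm", "payload": {"motion": [[0.06, -0.003, 0.007, 0.044, 0], [0.06, -0.003, 0.007, 0.03, 0], [0.06, 0, 0, 0, 0], [0.06, 0, 0, 0, 0]]}}

```text
t: 9.0
ee_pos: [0.3898, 0.2251, 0.0474]
orientation: [0.026, -0.691, 0.722, -0.03]
wrist_force: [0.4, 0.6, 0.2]
gripper_width: 0.699
```

```bash
python3 - <<'E'
from tgt import *
from station import manip
plan(manip,[.3845,.225,.027],-1.6)
E
```

```text
t 9.0 p [0.3898 0.2251 0.0474] phi -1.6142 tilt [ 0.005  -0.0793] F [0.4427 0.5848 0.2137] T [0.0451 0.0161 0.0152] g 0.699 j6 1.9245022497163187
toolz [ 0.0791 -0.0084 -0.9968]
need [-0.0053 -0.0001 -0.0204] dphi 0.0142
[0.0002, 0.0068, 0.02, -0.0142]
```

Emit:
{"api": "jog_arm", "payload": {"motion": [[0.06, 0, 0.006, 0.02, -0.01], [0.06, 0, 0, 0, 0], [0.06, 0, 0, 0, 0]]}}

```text
t: 9.3
ee_pos: [0.3894, 0.2254, 0.0326]
orientation: [0.03, -0.694, 0.718, -0.033]
wrist_force: [-0.2, -0.3, 0.5]
gripper_width: 0.702
```

```bash
python3 - <<'E'
from tgt import *
from station import manip
plan(manip,[.3845,.225,.027],-1.6)
im=manip.read_camera("wrist"); cv2.imwrite("pics/w12.png",im[:,:,::-1])
E
```

```text
t 9.3 p [0.3894 0.2254 0.0326] phi -1.6054 tilt [ 0.0028 -0.0893] F [-0.2449 -0.2607  0.4751] T [0.042  0.0199 0.0024] g 0.702 j6 1.9218465686964998
toolz [ 0.0891 -0.0059 -0.996 ]
need [-0.0049 -0.0004 -0.0056] dphi 0.0054
[0.0005, 0.0054, 0.0051, -0.0054]
```

View pics/w12.png

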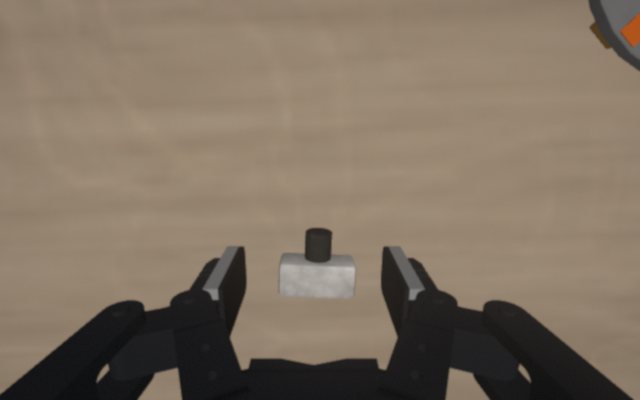

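Emit:
{"api": "jog_arm", "payload": {"motion": [[0.06, 0, 0.01, 0.005, 0], [0.06, 0, 0, 0, 0], [0.06, 0, 0, 0, 0]]}}

```text
t: 9.65
ee_pos: [0.3801, 0.2259, 0.0285]
orientation: [0.032, -0.694, 0.719, -0.034]
wrist_force: [-0.4, -0.1, 0.0]
gripper_width: 0.7
```

```bash
python3 - <<'E'
from tgt import *
from station import manip
plan(manip,[.3845,.225,.027],-1.6)
E
```

```text
t 9.65 p [0.3801 0.2259 0.0285] phi -1.6057 tilt [ 0.0017 -0.093 ] F [-0.4157 -0.1369  0.045 ] T [-0.0433  0.0213  0.0023] g 0.7 j6 1.933513077384381
toolz [ 0.0929 -0.0049 -0.9957]
need [ 0.0044 -0.0009 -0.0015] dphi 0.0057
[0.0008, -0.0043, 0.0019, -0.0057]
```

Emit:
{"api": "jog_arm", "payload": {"motion": [[0.06, 0, -0.004, 0.002, 0], [0.06, 0, 0, 0, 0], [0.0, 0, 0, 0, 0], [0, 0, 0, 0, 0], [0, 0, 0, 0, 0]]}}

```text
t: 10.15
ee_pos: [0.385, 0.2259, 0.0274]
orientation: [0.032, -0.694, 0.719, -0.034]
wrist_force: [-1.5, -0.2, 4.0]
gripper_width: 0.382
```

```bash
python3 - <<'E'
from tgt import *
from station import manip
plan(manip,[.3845,.225,.027],-1.6)
im=manip.read_camera("wrist"); cv2.imwrite("pics/w13.png",im[:,:,::-1])
E
```

```text
t 10.15 p [0.385  0.2259 0.0274] phi -1.6056 tilt [ 0.0014 -0.0938] F [-1.4519 -0.2347  3.9713] T [ 0.0264  0.2345 -0.0178] g 0.382 j6 1.9293151458550757
toolz [ 0.0937 -0.0047 -0.9956]
need [-0.0005 -0.0009 -0.0004] dphi 0.0056
[0.0009, 0.0005, 0.0003, -0.0056]
```

View pics/w13.png

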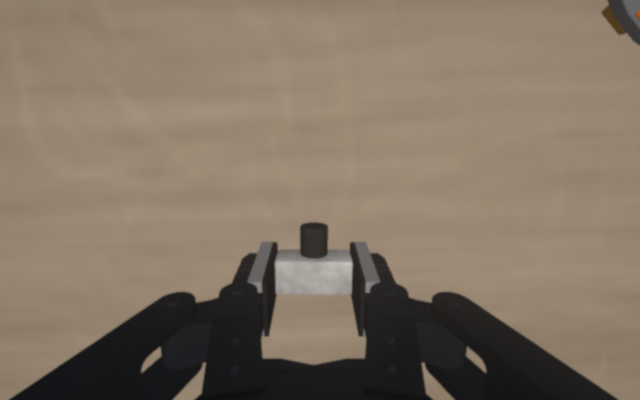

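The tee is between the jaws. I lift in separated steps to learn how the tilt reacts.

Emit:
{"api": "jog_arm", "payload": {"motion": [[0, 0, 0, 0, 0], [0, 0, 0, -0.04, 0], [0, 0, 0, 0, 0], [0, 0, 0, 0, 0]]}}

```text
t: 10.6
ee_pos: [0.3811, 0.226, 0.0672]
orientation: [0.031, -0.694, 0.719, -0.034]
wrist_force: [0.3, -0.2, -0.6]
gripper_width: 0.378
```

```bash
python3 - <<'E'
from tgt import *
from station import manip
plan(manip,[.3845,.225,.2],-1.6,n=1)
E
```

```text
t 10.6 p [0.3811 0.226  0.0672] phi -1.6059 tilt [ 0.0021 -0.0915] F [ 0.2965 -0.1968 -0.5949] T [ 0.0026  0.058  -0.0582] g 0.378 j6 1.9230532367137214
toolz [ 0.0914 -0.0053 -0.9958]
need [ 0.0034 -0.001   0.1328] dphi 0.0059
[0.0011, -0.0156, -0.1319, -0.0059]
```

Emit:
{"api": "jog_arm", "payload": {"motion": [[0, 0, -0.04, -0.03, 0], [0, 0, 0, 0, 0], [0, 0, 0, 0, 0]]}}

```text
t: 10.9
ee_pos: [0.4176, 0.2243, 0.0993]
orientation: [0.029, -0.694, 0.719, -0.032]
wrist_force: [-1.3, -0.6, -0.4]
gripper_width: 0.382
```

```bash
python3 - <<'E'
from tgt import *
from station import manip
plan(manip,[.3845,.225,.2],-1.6,n=1)
E
```

```text
t 10.9 p [0.4176 0.2243 0.0993] phi -1.6056 tilt [ 0.0037 -0.0865] F [-1.297  -0.5688 -0.3899] T [0.0417 0.0498 0.0014] g 0.382 j6 1.8853774493330056
toolz [ 0.0863 -0.0067 -0.9962]
need [-0.0331  0.0007  0.1007] dphi 0.0056
[0.0008, 0.0243, -0.1031, -0.0056]
```

Emit:
{"api": "jog_arm", "payload": {"motion": [[0, 0, -0.04, -0.03, 0], [0, 0, -0.04, -0.03, 0], [0, 0, -0.04, -0.03, 0], [0, 0, 0, 0, 0], [0, 0, 0, 0, 0]]}}

```text
t: 11.4
ee_pos: [0.5293, 0.2201, 0.1952]
orientation: [0.023, -0.695, 0.719, -0.029]
wrist_force: [-0.0, 0.1, -0.7]
gripper_width: 0.377
```

```bash
python3 - <<'E'
from tgt import *
from station import manip
plan(manip,[.3845,.225,.2],-1.6,n=1)
E
```

```text
t 11.4 p [0.5293 0.2201 0.1952] phi -1.605 tilt [ 0.0073 -0.0734] F [-0.0452  0.0912 -0.7149] T [-0.0072  0.081  -0.0045] g 0.377 j6 1.8094924049840149
toolz [ 0.0731 -0.0098 -0.9973]
need [-0.1448  0.0049  0.0048] dphi 0.005
[0.0001, 0.1441, -0.0154, -0.005]
```

Emit:
{"api": "jog_arm", "payload": {"motion": [[0, 0, 0.04, 0, 0], [0, 0, 0, 0, 0], [0, 0, 0, 0, 0]]}}

```text
t: 11.7
ee_pos: [0.4839, 0.2212, 0.1868]
orientation: [0.019, -0.695, 0.718, -0.026]
wrist_force: [0.0, 0.1, -0.5]
gripper_width: 0.383
```

```bash
python3 - <<'E'
from tgt import *
from station import manip
plan(manip,[.3845,.225,.2],-1.6,n=1)
E
```

```text
t 11.7 p [0.4839 0.2212 0.1868] phi -1.6044 tilt [ 0.0098 -0.0637] F [ 0.0257  0.0707 -0.4533] T [0.043  0.0415 0.0596] g 0.383 j6 1.8307492565132888
toolz [ 0.0633 -0.0119 -0.9979]
need [-0.0994  0.0038  0.0132] dphi 0.0044
[-0.0004, 0.0984, -0.0196, -0.0044]
```

Emit:
{"api": "jog_arm", "payload": {"motion": [[0, 0, -0.04, -0.02, 0], [0, 0, 0, 0, 0], [0, 0, 0, 0, 0]]}}

```text
t: 12.0
ee_pos: [0.5191, 0.2199, 0.2047]
orientation: [0.013, -0.696, 0.718, -0.023]
wrist_force: [0.0, -0.5, -0.2]
gripper_width: 0.378
```

```bash
python3 - <<'E'
from tgt import *
from station import manip
plan(manip,[.3845,.225,.2],-1.6,n=1)
E
```

```text
t 12.0 p [0.5191 0.2199 0.2047] phi -1.6029 tilt [ 0.0127 -0.0513] F [ 0.014  -0.4847 -0.1843] T [-0.0004  0.0309 -0.0089] g 0.378 j6 1.8099908527492863
toolz [ 0.0508 -0.0144 -0.9986]
need [-0.1346  0.0051 -0.0047] dphi 0.0029
[-0.0008, 0.1347, -0.0022, -0.0029]
```

Emit:
{"api": "jog_arm", "payload": {"motion": [[0, 0, 0.04, 0, 0], [0, 0, 0, 0, 0], [0, 0, 0, 0, 0]]}}

```text
t: 12.3
ee_pos: [0.4767, 0.2211, 0.2001]
orientation: [0.012, -0.696, 0.718, -0.022]
wrist_force: [-0.1, -0.4, -0.8]
gripper_width: 0.378
```

```bash
python3 - <<'E'
from tgt import *
from station import manip
plan(manip,[.3845,.225,.2],-1.6,n=1)
E
```

```text
t 12.3 p [0.4767 0.2211 0.2001] phi -1.603 tilt [ 0.0136 -0.0478] F [-0.1196 -0.3806 -0.7573] T [ 0.0561 -0.056  -0.0137] g 0.378 j6 1.830804517090836
toolz [ 0.0473 -0.0151 -0.9988]
need [-0.0922  0.0039 -0.0001] dphi 0.003
[-0.001, 0.0921, -0.0043, -0.003]
```

Isolated out-and-up and back steps undo the tilt, so I do a few more before moving to the canister.

Emit:
{"api": "jog_arm", "payload": {"motion": [[0, 0, -0.04, -0.02, 0], [0, 0, 0, 0, 0], [0, 0, 0, 0, 0], [0, 0, 0.04, 0.0, 0], [0, 0, 0, 0, 0]]}}

```text
t: 12.8
ee_pos: [0.4731, 0.2209, 0.2165]
orientation: [0.008, -0.696, 0.718, -0.019]
wrist_force: [0.1, -0.3, -1.4]
gripper_width: 0.378
```

Emit:
{"api": "jog_arm", "payload": {"motion": [[0, 0, 0, 0, 0], [0, 0, -0.04, -0.02, 0], [0, 0, 0, 0, 0], [0, 0, 0, 0, 0]]}}

```text
t: 13.2
ee_pos: [0.5114, 0.2198, 0.2363]
orientation: [0.005, -0.696, 0.718, -0.018]
wrist_force: [0.1, 0.1, -0.5]
gripper_width: 0.383
```

```bash
python3 - <<'E'
from tgt import *
from station import manip
plan(manip,[.449,-.141,.2],-1.6)
E
```

```text
t 13.2 p [0.5114 0.2198 0.2363] phi -1.602 tilt [ 0.0171 -0.0328] F [ 0.0933  0.0639 -0.5328] T [0.0316 0.0053 0.0053] g 0.383 j6 1.8094949672533
toolz [ 0.0323 -0.0181 -0.9993]
need [-0.0624 -0.3608 -0.0363] dphi 0.002
[0.0452, 0.0066, 0.0051, -0.0002]
[0.0452, 0.0066, 0.0051, -0.0002]
[0.0452, 0.0066, 0.0051, -0.0002]
[0.0452, 0.0066, 0.0051, -0.0002]
[0.0452, 0.0066, 0.0051, -0.0002]
[0.0452, 0.0066, 0.0051, -0.0002]
[0.0452, 0.0066, 0.0051, -0.0002]
[0.0452, 0.0066, 0.0051, -0.0002]
```

Emit:
{"api": "jog_arm", "payload": {"motion": [[0, 0.045, 0.005, 0.003, 0], [0, 0.045, 0.005, 0.003, 0], [0, 0.045, 0.005, 0.003, 0], [0, 0.045, 0.005, 0.003, 0], [0, 0.045, 0.005, 0.003, 0]]}}

```text
t: 13.7
ee_pos: [0.4802, -0.0069, 0.2231]
orientation: [0.007, -0.699, 0.714, -0.019]
wrist_force: [-0.2, -0.5, -0.6]
gripper_width: 0.374
```

Emit:
{"api": "jog_arm", "payload": {"motion": [[0, 0.045, 0.005, 0.003, 0], [0, 0.04, 0.005, 0.003, 0], [0, 0.02, 0, 0.003, 0], [0, 0, 0, 0, 0], [0, 0, 0, 0, 0]]}}

```text
t: 14.2
ee_pos: [0.4661, -0.1202, 0.2148]
orientation: [0.007, -0.697, 0.717, -0.02]
wrist_force: [-0.4, 1.0, -1.0]
gripper_width: 0.373
```

```bash
python3 - <<'E'
from tgt import *
from station import manip
plan(manip,[.444,-.141,.118],-1.6)
E
```

```text
t 14.2 p [ 0.4661 -0.1202  0.2148] phi -1.5996 tilt [ 0.0178 -0.0389] F [-0.3627  0.9579 -1.023 ] T [ 0.0249 -0.0204 -0.0075] g 0.373 j6 1.0988056599334153
toolz [ 0.0383 -0.0189 -0.9991]
need [-0.0221 -0.0208 -0.0968] dphi -0.0004
[0.0066, 0.0084, 0.0321, 0.0001]
[0.0066, 0.0084, 0.0321, 0.0001]
[0.0066, 0.0084, 0.0321, 0.0001]
```

Emit:
{"api": "jog_arm", "payload": {"motion": [[0, 0.01, 0.012, 0.03, 0], [0, 0.01, 0.012, 0.03, 0], [0, 0, 0, 0.01, 0], [0, 0, 0, 0, 0], [0, 0, 0, 0, 0]]}}

```text
t: 14.7
ee_pos: [0.4454, -0.1362, 0.1437]
orientation: [0.008, -0.699, 0.714, -0.022]
wrist_force: [-0.6, 1.3, 0.5]
gripper_width: 0.376
```

```bash
python3 - <<'E'
from tgt import *
from station import manip
plan(manip,[.444,-.141,.118],-1.6)
im=manip.read_camera("wrist"); cv2.imwrite("pics/w14.png",im[:,:,::-1])
E
```

```text
t 14.7 p [ 0.4454 -0.1362  0.1437] phi -1.5925 tilt [ 0.019  -0.0431] F [-0.5834  1.3023  0.5315] T [0.0338 0.0508 0.0308] g 0.376 j6 1.0340266536113705
toolz [ 0.0427 -0.0199 -0.9989]
need [-0.0014 -0.0048 -0.0257] dphi -0.0075
[0.0043, 0.0024, 0.0258, 0.0075]
```

View pics/w14.png

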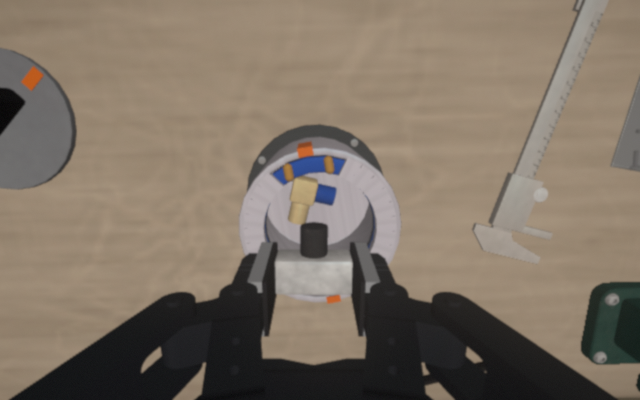

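Emit:
{"api": "jog_arm", "payload": {"motion": [[0, 0.005, 0.003, 0.025, 0.01], [0, 0, 0, 0, 0], [0, 0, 0, 0, 0]]}}

```text
t: 15.05
ee_pos: [0.4454, -0.141, 0.1215]
orientation: [0.009, -0.697, 0.717, -0.025]
wrist_force: [-0.1, 0.3, 0.9]
gripper_width: 0.377
```

```bash
python3 - <<'E'
from tgt import *
from station import manip
plan(manip,[.444,-.141,.118],-1.6)
im=manip.read_camera("wrist"); cv2.imwrite("pics/w15.png",im[:,:,::-1])
E
```

```text
t 15.05 p [ 0.4454 -0.141   0.1215] phi -1.5999 tilt [ 0.0216 -0.049 ] F [-0.0909  0.2732  0.9398] T [ 0.0228 -0.0126  0.0364] g 0.377 j6 1.0309222917271217
toolz [ 0.0483 -0.023  -0.9986]
need [-0.0014 -0.     -0.0035] dphi -0.0001
[-0.0, 0.0016, 0.0034, 0.0001]
```

View pics/w15.png

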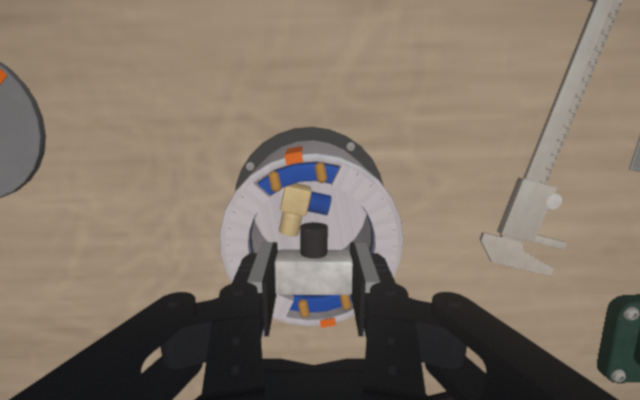

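I shift 5 mm toward the mouth's centre, then release.

Emit:
{"api": "jog_arm", "payload": {"motion": [[0, -0.001, -0.005, 0.003, 0], [0, 0, 0, 0, 0], [0, 0, 0, 0, 0]]}}

```text
t: 15.4
ee_pos: [0.452, -0.14, 0.1206]
orientation: [0.01, -0.697, 0.716, -0.027]
wrist_force: [-0.4, -0.3, -0.5]
gripper_width: 0.377
```

```bash
python3 - <<'E'
from tgt import *
from station import manip
plan(manip,[.449,-.141,.118],-1.6)
im=manip.read_camera("wrist"); cv2.imwrite("pics/w16.png",im[100:350,180:460,::-1])
E
```

```text
t 15.4 p [ 0.452  -0.14    0.1206] phi -1.599 tilt [ 0.0233 -0.0521] F [-0.3694 -0.2826 -0.4831] T [ 0.02    0.024  -0.0325] g 0.377 j6 1.039878262907716
toolz [ 0.0514 -0.0247 -0.9984]
need [-0.003  -0.001  -0.0026] dphi -0.001
[0.001, 0.0031, 0.0024, 0.001]
```

View pics/w16.png

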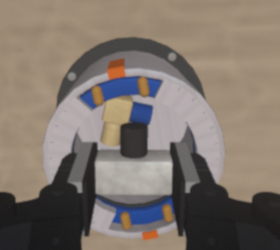

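Emit:
{"api": "jog_arm", "payload": {"motion": [[0.06, 0, 0, 0, 0], [0.06, 0, 0, 0, 0], [0.06, 0, 0, 0, 0], [0.06, 0, 0, -0.04, 0], [0.06, 0, 0, 0, 0]]}}

```text
t: 15.95
ee_pos: [0.4499, -0.1392, 0.1616]
orientation: [0.01, -0.697, 0.717, -0.026]
wrist_force: [0.4, 0.0, -0.8]
gripper_width: 0.703
```

```bash
python3 - <<'E'
from tgt import *
from station import manip
plan(manip,[.506,.0735,.2],-2.35)
im=manip.read_camera("wrist"); cv2.imwrite("pics/w17.png",im[:,:,::-1])
E
```

```text
t 15.95 p [ 0.4499 -0.1392  0.1616] phi -1.5993 tilt [ 0.0229 -0.0514] F [ 0.4307  0.0412 -0.795 ] T [ 0.0089 -0.0208 -0.0176] g 0.703 j6 1.0402585874236536
toolz [ 0.0507 -0.0243 -0.9984]
need [0.0561 0.2127 0.0384] dphi -0.7507
[-0.0355, -0.0087, -0.0068, 0.1251]
[-0.0364, -0.0042, -0.0068, 0.1251]
[-0.0366, 0.0004, -0.0068, 0.1251]
[-0.0363, 0.0049, -0.0068, 0.1251]
[-0.0354, 0.0094, -0.0068, 0.1251]
[-0.0339, 0.0138, -0.0068, 0.1251]
```

View pics/w17.png

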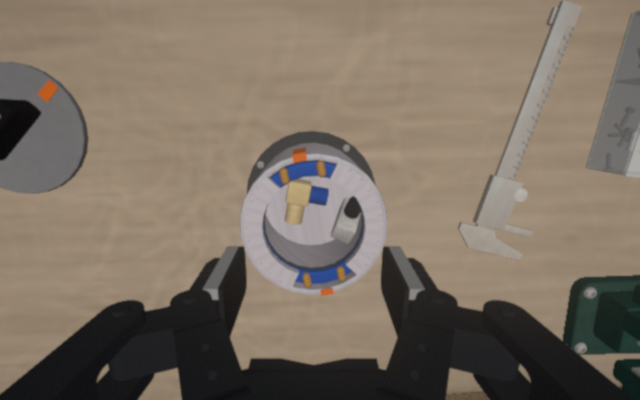

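Both fittings are inside: elbow at (300,198), tee at (347,222). This view is also good for measuring the canister's mouth.

```bash
cat > canm.py <<'E'
from tgt import *
def measure(p,im,box,show=None):
    hsv=cv2.cvtColor(im,cv2.COLOR_BGR2HSV); sub=np.zeros(im.shape[:2],bool); x0,y0,x1,y1=box; sub[y0:y1,x0:x1]=1
    H,S,V=[hsv[...,i].astype(int) for i in range(3)]
    o=((H<13)&(S>150)&(V>110)&sub).astype(np.uint8); pin=((H>=10)&(H<=22)&(S>120)&sub).astype(np.uint8)
    bl=((H>105)&(H<130)&(S>120)&sub).astype(np.uint8)
    out={}
    for n,m,amin in(("orange",o,20),("blue",bl,40),("pin",pin,15)):
        k,_,st,ce=cv2.connectedComponentsWithStats(m)
        out[n]=[(tuple(np.round(ce[i],1)),int(st[i,4])) for i in range(1,k) if st[i,4]>=amin]
    return out
E
python3 - <<'E'
from canm import *
from station import manip
p=manip.camera_params("wrist"); np.savez("w17",**p); im=cv2.imread("pics/w17.png")
for k,v in measure(p,im,(230,120,400,310)).items(): print(k,v)
cv2.imwrite("pics/w17z.png",cv2.resize(im[120:310,230:400],None,fx=3.1,fy=3.1,interpolation=cv2.INTER_CUBIC))
E
```

```text
orange [((np.float64(299.0), np.float64(155.2)), 144), ((np.float64(326.3), np.float64(291.6)), 61)]
blue [((np.float64(301.7), np.float64(169.5)), 373), ((np.float64(329.1), np.float64(168.4)), 84), ((np.float64(276.6), np.float64(179.0)), 76), ((np.float64(318.5), np.float64(195.1)), 236), ((np.float64(322.7), np.float64(273.7)), 470)]
pin [((np.float64(298.8), np.float64(154.9)), 138), ((np.float64(320.7), np.float64(168.5)), 83), ((np.float64(283.8), np.float64(175.6)), 86), ((np.float64(340.8), np.float64(273.5)), 72), ((np.float64(306.5), np.float64(279.9)), 72), ((np.float64(326.5), np.float64(292.0)), 65)]
```

View pics/w17z.png

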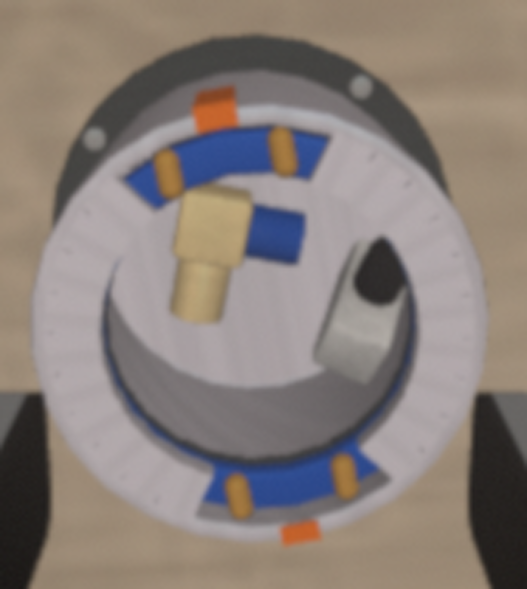

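```bash
python3 - <<'E'
from canm import *
p=dict(np.load("w17.npz"))
pins=[(320.7,168.5),(283.8,175.6),(340.8,273.5),(306.5,279.9)]
for z in(.083,.086):
    w=np.array([toplane(p,q,z) for q in pins]); c=w.mean(0); d=w[:2].mean(0)-w[2:].mean(0)
    print(z,"c",c,"ang",np.arctan2(d[1],d[0]),"r",np.linalg.norm(w-c,axis=1),"sep",np.linalg.norm(w[0]-w[1]),np.linalg.norm(w[2]-w[3]))
    e=[np.arctan2(*(w[i]-w[j])[1::-1])-np.pi/2 for i,j in((1,0),(3,2))]; print(e)
print("rim",toplane(p,(313.6,223.6),.085))
for q in [(230+33/3.1,120+322/3.1),(230+488/3.1,120+322/3.1)]: print(toplane(p,q,.085))
a=toplane(p,(299.5,159.5),.085);b=toplane(p,(326.5,289),.085);d=a-b;print("stripes",(a+b)/2,np.arctan2(d[1],d[0]),np.linalg.norm(d))
E
```

```text
0.083 c [ 0.4489 -0.1389  0.083 ] ang 0.164187402457939 r [0.0352 0.0353 0.0353 0.0353] sep 0.021675020166125703 0.021729120439647608
[np.float64(0.16075148855564492), np.float64(0.1629420957042258)]
0.086 c [ 0.4499 -0.1389  0.086 ] ang 0.16418740245793917 r [0.0347 0.0348 0.0348 0.0347] sep 0.02134370565206155 0.021396978973373226
[np.float64(0.1607514885556458), np.float64(0.16294209570422447)]
rim [ 0.4513 -0.1391  0.085 ]
[ 0.4526 -0.0961  0.085 ]
[ 0.4496 -0.183   0.085 ]
stripes [ 0.449  -0.1391  0.085 ] 0.16789204892362922 0.08234213581036455
```

Mouth centre is (0.4493, -0.139) at angle 0.164, and pins and stripes agree on it. I take the tilt out here with isolated steps before going to the cap.

Emit:
{"api": "jog_arm", "payload": {"motion": [[0.06, 0.017, -0.036, -0.02, 0], [0.06, 0, 0, 0, 0], [0.06, 0, 0, 0, 0], [0.06, -0.017, 0.036, 0.0, 0], [0.06, 0, 0, 0, 0]]}}

```text
t: 16.5
ee_pos: [0.4435, -0.1357, 0.1741]
orientation: [0.007, -0.697, 0.717, -0.018]
wrist_force: [-0.4, 0.1, 0.7]
gripper_width: 0.705
```

Emit:
{"api": "jog_arm", "payload": {"motion": [[0.06, 0, 0, 0, 0], [0.06, 0.017, -0.036, -0.02, 0], [0.06, 0, 0, 0, 0], [0.06, 0, 0, 0, 0]]}}

```text
t: 16.9
ee_pos: [0.4763, -0.1522, 0.1927]
orientation: [0.006, -0.697, 0.717, -0.013]
wrist_force: [-0.2, 0.1, -0.2]
gripper_width: 0.703
```

```bash
python3 - <<'E'
from tgt import *
from station import manip
plan(manip,[.506,.0735,.2],-2.35)
E
```

```text
t 16.9 p [ 0.4763 -0.1522  0.1927] phi -1.5996 tilt [ 0.0095 -0.028 ] F [-0.1517  0.0642 -0.2055] T [-0.003   0.02    0.0193] g 0.703 j6 1.0482840979837673
toolz [ 0.0277 -0.0103 -0.9996]
need [0.0297 0.2257 0.0073] dphi -0.7504
[-0.0377, -0.0039, -0.0015, 0.1251]
[-0.0379, 0.0008, -0.0015, 0.1251]
[-0.0375, 0.0056, -0.0015, 0.1251]
[-0.0365, 0.0102, -0.0015, 0.1251]
[-0.035, 0.0147, -0.0015, 0.1251]
[-0.0329, 0.0189, -0.0015, 0.1251]
```

Good, tilt is halved. Two more cycles.

Emit:
{"api": "jog_arm", "payload": {"motion": [[0.06, -0.017, 0.036, 0, 0], [0.06, 0, 0, 0, 0], [0.06, 0, 0, 0, 0], [0.06, 0.015, -0.037, -0.02, 0], [0.06, 0, 0, 0, 0]]}}

```text
t: 17.4
ee_pos: [0.4744, -0.1486, 0.2099]
orientation: [0.005, -0.697, 0.717, -0.01]
wrist_force: [0.6, -0.3, -0.1]
gripper_width: 0.703
```

Emit:
{"api": "jog_arm", "payload": {"motion": [[0.06, 0, 0, 0, 0], [0.06, -0.015, 0.036, 0, 0], [0.06, 0, 0, 0, 0], [0.06, 0, 0, 0, 0]]}}

```text
t: 17.8
ee_pos: [0.438, -0.1323, 0.2075]
orientation: [0.005, -0.697, 0.717, -0.009]
wrist_force: [-0.1, -0.8, 0.4]
gripper_width: 0.699
```

```bash
python3 - <<'E'
from tgt import *
from station import manip
plan(manip,[.506,.0735,.2],-2.35)
E
```

```text
t 17.8 p [ 0.438  -0.1323  0.2075] phi -1.5998 tilt [ 0.0052 -0.0203] F [-0.0795 -0.8198  0.3749] T [-0.0367 -0.0031 -0.0164] g 0.699 j6 1.041748553341737
toolz [ 0.0202 -0.0058 -0.9998]
need [ 0.068   0.2058 -0.0075] dphi -0.7502
[-0.0346, -0.0103, 0.0013, 0.125]
[-0.0356, -0.0059, 0.0013, 0.125]
[-0.0361, -0.0014, 0.0013, 0.125]
[-0.036, 0.0031, 0.0013, 0.125]
[-0.0353, 0.0076, 0.0013, 0.125]
[-0.0341, 0.0119, 0.0013, 0.125]
```

Emit:
{"api": "jog_arm", "payload": {"motion": [[0.06, -0.035, -0.01, 0, 0.12], [0.06, -0.036, -0.006, 0, 0.12], [0.06, -0.036, -0.001, 0, 0.12], [0.06, -0.036, 0.003, 0, 0.12], [0.06, -0.034, 0.007, 0, 0.12]]}}

```text
t: 18.3
ee_pos: [0.4975, 0.04, 0.2077]
orientation: [0.009, -0.441, 0.898, -0.009]
wrist_force: [-0.1, -0.0, 1.2]
gripper_width: 0.703
```

Emit:
{"api": "jog_arm", "payload": {"motion": [[0.06, -0.02, 0.006, 0, 0.1], [0.06, 0, 0, 0, 0], [0.06, 0, 0, 0, 0]]}}

```text
t: 18.6
ee_pos: [0.507, 0.0636, 0.2073]
orientation: [0.01, -0.396, 0.918, -0.008]
wrist_force: [0.1, -0.0, -0.5]
gripper_width: 0.698
```

```bash
python3 - <<'E'
from tgt import *
from station import manip
plan(manip,[.506,.0735,.2],-2.35)
im=manip.read_camera("wrist"); cv2.imwrite("pics/w18.png",im[:,:,::-1])
p=manip.camera_params("wrist"); np.savez("w18",**p); print(proj(p,[.506,.0735,.0205]))
E
```

```text
t 18.6 p [0.507  0.0636 0.2073] phi -2.3276 tilt [-0.0115 -0.0231] F [ 0.0752 -0.0378 -0.4809] T [-0.0767  0.0222  0.0299] g 0.698 j6 2.2242564705330867
toolz [ 0.0247 -0.0075 -0.9997]
need [-0.001   0.0099 -0.0073] dphi -0.0224
[-0.0064, 0.0077, 0.0072, 0.0224]
[309.1381 190.145 ]
```

View pics/w18.png

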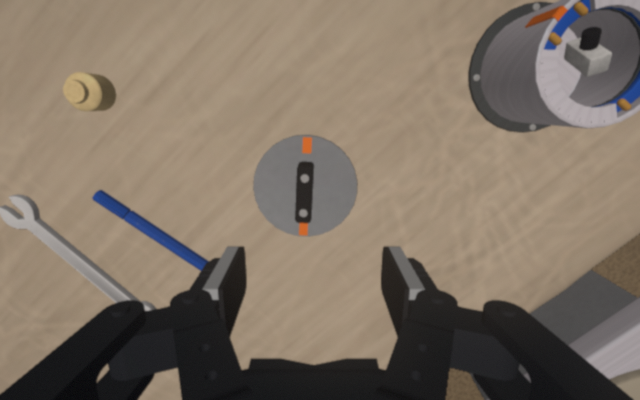

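The cap is at about (305,186), its orange marks at (307,145) and (304,229), and the handle is aligned with the jaws.

```bash
python3 - <<'E'
from canm import *
p=dict(np.load("w18.npz")); im=cv2.imread("pics/w18.png")
hsv=cv2.cvtColor(im,cv2.COLOR_BGR2HSV).astype(int); sub=np.zeros(im.shape[:2],bool); sub[125:245,240:370]=1
print(hsv[186,280],hsv[186,245])
m=((((hsv[...,1]<35)|((hsv[...,0]<13)&(hsv[...,1]>130)))&sub)).astype(np.uint8)
m=cv2.morphologyEx(m,cv2.MORPH_OPEN,np.ones((3,3),np.uint8))
c=max(cv2.findContours(m,0,1)[0],key=cv2.contourArea); e=cv2.fitEllipse(cv2.convexHull(c)); print(e)
print("flange c",toplane(p,e[0],.0205), "diam",2*np.mean(e[1])/2/344*( .305))
w=np.array([toplane(p,q[0],.0205) for q in c[::5]]); (cx,cy),r=cv2.minEnclosingCircle(w[:,:2].astype(np.float32)); print("circle",cx,cy,r, w[:,:2].mean(0))
o=[q for q in measure(p,im,(240,125,370,245))["orange"]]; print(o)
a,b=[toplane(p,q[0],.0205) for q in o[:2]]; d=a-b; print((a+b)/2,np.arctan2(d[1],d[0]),np.linalg.norm(d))
# handle screws at z=.0485
for q in [(305,178),(303.5,213)]: print("screw",toplane(p,q,.0485))
E
```

```text
[ 15   8 122] [ 16  65 162]
((304.888427734375, 185.18663024902344), (100.74418640136719, 103.31405639648438), 99.40155792236328)
flange c [0.512  0.0731 0.0205] diam 0.0904618663566057
circle 0.5110309720039368 0.07446826994419098 0.04728086665272713 [0.5112 0.0744]
[((np.float64(306.6), np.float64(144.9)), 122), ((np.float64(302.9), np.float64(228.4)), 91)]
[0.5102 0.0751 0.0205] -0.8064814762177318 0.07833934192685366
screw [0.5204 0.0636 0.0485]
screw [0.4994 0.0854 0.0485]
```

Cap centre (0.5105, 0.0745), θ = -0.806. I overcorrect the tilt a little here, because the descent adds some back.

Emit:
{"api": "jog_arm", "payload": {"motion": [[0.06, -0.025, -0.031, -0.02, 0], [0.06, 0, 0, 0, 0], [0.06, 0, 0, 0, 0], [0.06, 0.025, 0.031, 0, 0], [0.06, 0, 0, 0, 0]]}}

```text
t: 19.15
ee_pos: [0.5025, 0.0588, 0.2246]
orientation: [0.005, -0.396, 0.918, -0.006]
wrist_force: [-0.0, -0.4, 0.7]
gripper_width: 0.704
```

Emit:
{"api": "jog_arm", "payload": {"motion": [[0.06, 0, 0, 0, 0], [0.06, -0.025, -0.031, -0.02, 0.02], [0.06, 0, 0, 0, 0], [0.06, 0, 0, 0, 0]]}}

```text
t: 19.55
ee_pos: [0.5398, 0.0542, 0.2438]
orientation: [0.003, -0.386, 0.923, -0.005]
wrist_force: [-0.4, 0.2, 0.2]
gripper_width: 0.7
```

Emit:
{"api": "jog_arm", "payload": {"motion": [[0.06, 0.025, 0.031, 0, 0.02], [0.06, 0, 0, 0, 0], [0.06, 0, 0, 0, 0], [0.06, -0.025, -0.031, -0.02, 0], [0.06, 0, 0, 0, 0]]}}

```text
t: 20.05
ee_pos: [0.5369, 0.0529, 0.2613]
orientation: [-0.001, -0.377, 0.926, -0.003]
wrist_force: [0.5, -0.1, 0.2]
gripper_width: 0.703
```

Emit:
{"api": "jog_arm", "payload": {"motion": [[0.06, 0, 0, 0, 0], [0.06, 0.025, 0.031, 0.0, 0], [0.06, 0, 0, 0, 0], [0.06, 0, 0, 0, 0]]}}

```text
t: 20.45
ee_pos: [0.4967, 0.0574, 0.2597]
orientation: [-0.001, -0.377, 0.926, -0.003]
wrist_force: [-0.4, 0.0, 0.2]
gripper_width: 0.702
```

```bash
python3 - <<'E'
from tgt import *
from station import manip
plan(manip,[.5105,.0745,.12],-2.376)
E
```

```text
t 20.45 p [0.4967 0.0574 0.2597] phi -2.369 tilt [ 0.004  -0.0044] F [-0.4374  0.0245  0.2096] T [ 0.0127 -0.0043 -0.0282] g 0.702 j6 2.2504137259409283
toolz [ 0.0002 -0.0059 -1.    ]
need [ 0.0138  0.0171 -0.1397] dphi -0.007
[-0.0075, 0.0011, 0.0465, 0.0023]
[-0.0075, 0.0011, 0.0465, 0.0023]
[-0.0075, 0.0011, 0.0465, 0.0023]
```

Emit:
{"api": "jog_arm", "payload": {"motion": [[0.06, -0.01, 0.001, 0.046, 0], [0.06, 0, 0, 0, 0], [0.06, 0, 0, 0, 0], [0.06, -0.008, 0.001, 0.046, 0], [0.06, 0, 0, 0, 0]]}}

```text
t: 20.95
ee_pos: [0.5129, 0.0699, 0.1716]
orientation: [0.004, -0.377, 0.926, -0.005]
wrist_force: [-0.0, -0.6, 0.1]
gripper_width: 0.702
```

```bash
python3 - <<'E'
from tgt import *
from station import manip
plan(manip,[.5105,.0745,.12],-2.376)
E
```

```text
t 20.95 p [0.5129 0.0699 0.1716] phi -2.3689 tilt [-0.0028 -0.013 ] F [-0.0344 -0.5638  0.1015] T [ 0.0169 -0.0201 -0.015 ] g 0.702 j6 2.280728184087356
toolz [ 0.011  -0.0074 -0.9999]
need [-0.0024  0.0046 -0.0516] dphi -0.0071
[-0.0007, 0.0028, 0.0258, 0.0036]
[-0.0007, 0.0028, 0.0258, 0.0036]
```

Emit:
{"api": "jog_arm", "payload": {"motion": [[0.06, -0.001, 0.006, 0.045, 0.007], [0.06, 0, 0, 0, 0], [0.06, 0, 0, 0, 0]]}}

```text
t: 21.25
ee_pos: [0.5143, 0.0734, 0.1341]
orientation: [0.009, -0.374, 0.928, -0.008]
wrist_force: [0.5, -0.5, 0.5]
gripper_width: 0.705
```

```bash
python3 - <<'E'
from tgt import *
from station import manip
plan(manip,[.5105,.0745,.05],-2.376)
im=manip.read_camera("wrist"); cv2.imwrite("pics/w19.png",im[:,:,::-1])
p=manip.camera_params("wrist"); np.savez("w19",**p); print(proj(p,[.5105,.0745,.0485]))
o=__import__("canm").measure(p,im[:,:,::-1].copy(),(240,100,400,330))["orange"]; print(o)
a,b=[toplane(p,q[0],.0205) for q in o[:2]]; d=a-b; print((a+b)/2,np.arctan2(d[1],d[0]),np.linalg.norm(d))
E
```

```text
t 21.25 p [0.5143 0.0734 0.1341] phi -2.3756 tilt [-0.0098 -0.0215] F [ 0.5193 -0.5384  0.4526] T [-0.0101 -0.0211 -0.0085] g 0.705 j6 2.2959927853452156
toolz [ 0.022  -0.0087 -0.9997]
need [-0.0038  0.0011 -0.0841] dphi -0.0004
[0.0014, 0.0026, 0.042, 0.0002]
[0.0014, 0.0026, 0.042, 0.0002]
[318.5439 221.9277]
[((np.float64(318.3), np.float64(154.3)), 228), ((np.float64(317.7), np.float64(262.4)), 122)]
[0.5097 0.0757 0.0205] -0.8058881521380801 0.07962955780716938
```

View pics/w19.png

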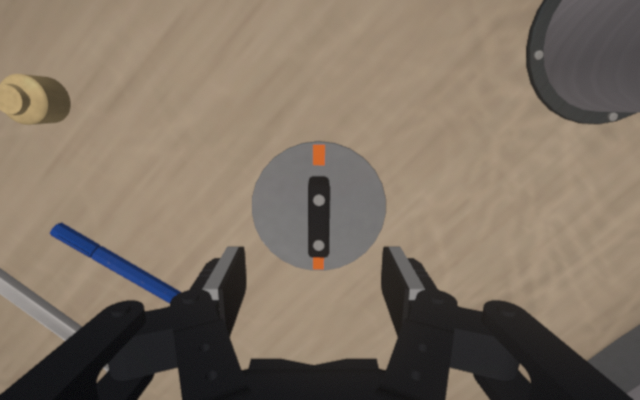

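Emit:
{"api": "jog_arm", "payload": {"motion": [[0.05, 0.002, 0.005, 0.045, 0], [0.05, 0, 0, 0, 0], [0.05, 0, 0, 0, 0], [0.05, 0.001, 0.003, 0.034, 0], [0.05, 0, 0, 0, 0]]}}

```text
t: 21.8
ee_pos: [0.5161, 0.075, 0.0672]
orientation: [0.018, -0.374, 0.927, -0.013]
wrist_force: [0.5, 0.6, 0.8]
gripper_width: 0.591
```

```bash
python3 - <<'E'
from tgt import *
from station import manip
plan(manip,[.5105,.0745,.049],-2.376)
E
```

```text
t 21.8 p [0.5161 0.075  0.0672] phi -2.3753 tilt [-0.0238 -0.0378] F [0.4771 0.5569 0.8122] T [ 0.0353 -0.0195  0.0036] g 0.591 j6 2.3017199363727276
toolz [ 0.0434 -0.0107 -0.999 ]
need [-0.0056 -0.0005 -0.0182] dphi -0.0007
[0.0048, 0.0042, 0.0179, 0.0007]
```

Tilt is 0.044, more than I want for the cap fit. I go up, overcorrect, and come down again.

Emit:
{"api": "jog_arm", "payload": {"motion": [[0.05, 0, 0, -0.045, 0], [0.05, 0, 0, 0, 0], [0.05, 0, 0, 0, 0], [0.05, -0.025, -0.024, -0.035, 0], [0.05, 0, 0, 0, 0]]}}

```text
t: 22.3
ee_pos: [0.5485, 0.0754, 0.1603]
orientation: [0.022, -0.374, 0.927, -0.015]
wrist_force: [1.1, 0.1, -1.1]
gripper_width: 0.587
```

Emit:
{"api": "jog_arm", "payload": {"motion": [[0.05, 0, 0, 0, 0], [0.05, 0.028, 0.028, 0, 0], [0.05, 0, 0, 0, 0], [0.05, 0, 0, 0, 0], [0.05, -0.025, -0.024, -0.035, 0]]}}

```text
t: 22.8
ee_pos: [0.5319, 0.0772, 0.19]
orientation: [0.012, -0.374, 0.927, -0.01]
wrist_force: [1.9, -0.3, -0.6]
gripper_width: 0.586
```

Emit:
{"api": "jog_arm", "payload": {"motion": [[0.05, 0, 0, 0, 0], [0.05, 0, 0, 0, 0], [0.05, 0.028, 0.028, 0, 0], [0.05, 0, 0, 0, 0], [0.05, 0, 0, 0, 0]]}}

```text
t: 23.3
ee_pos: [0.4966, 0.0774, 0.1915]
orientation: [0.017, -0.374, 0.927, -0.013]
wrist_force: [1.6, -1.0, -0.0]
gripper_width: 0.588
```

```bash
python3 - <<'E'
from tgt import *
from station import manip
plan(manip,[.5105,.0745,.12],-2.376)
E
```

```text
t 23.3 p [0.4966 0.0774 0.1915] phi -2.3752 tilt [-0.0222 -0.0365] F [ 1.5969 -1.0203 -0.0114] T [-0.0148  0.0283 -0.0046] g 0.588 j6 2.3006675368627683
toolz [ 0.0413 -0.0109 -0.9991]
need [ 0.0139 -0.0029 -0.0715] dphi -0.0008
[-0.0032, -0.0045, 0.036, 0.0004]
[-0.0032, -0.0045, 0.036, 0.0004]
```

Emit:
{"api": "jog_arm", "payload": {"motion": [[0.05, -0.029, -0.028, -0.02, 0], [0.05, 0, 0, 0, 0], [0.05, 0, 0, 0, 0]]}}

```text
t: 23.6
ee_pos: [0.5353, 0.0777, 0.2112]
orientation: [0.014, -0.374, 0.927, -0.011]
wrist_force: [0.4, -0.4, -0.5]
gripper_width: 0.585
```

```bash
cat > st.py <<'E'
from tgt import *
from station import manip
s,R,ph=state(manip); print("t",round(s["t"],2),"p",s["ee_pos"],"toolz",R[:2,2],"phi",round(ph,3),"q",s["joint_positions"],"F",s["wrist_force"],"T",s["ft_torque"],"g",round(s["gripper_width"],3))
E
python3 st.py
```

```text
t 23.6 p [0.5353 0.0777 0.2112] toolz [ 0.0341 -0.0104] phi -2.375 q [-0.0714  0.3896  1.421  -0.0082  1.2962  2.3063] F [ 0.3854 -0.4369 -0.5025] T [0.0226 0.0222 0.0019] g 0.585
```

Emit:
{"api": "jog_arm", "payload": {"motion": [[0.05, 0.029, 0.028, 0, 0], [0.05, 0, 0, 0, 0], [0.05, 0, 0, 0, 0]]}}

```text
t: 23.9
ee_pos: [0.494, 0.0776, 0.2085]
orientation: [0.013, -0.374, 0.927, -0.011]
wrist_force: [-0.4, -0.3, 0.6]
gripper_width: 0.587
```

```bash
python3 st.py
```

```text
t 23.9 p [0.494  0.0776 0.2085] toolz [ 0.033  -0.0103] phi -2.376 q [-0.0778  0.3249  1.5335 -0.0081  1.2495  2.3005] F [-0.3734 -0.2801  0.5738] T [-0.0501 -0.0348  0.0185] g 0.587
```

Emit:
{"api": "jog_arm", "payload": {"motion": [[0.05, 0, 0, -0.04, 0], [0.05, 0, 0, 0, 0], [0.05, 0, 0, 0, 0]]}}

```text
t: 24.2
ee_pos: [0.4938, 0.0778, 0.2494]
orientation: [0.014, -0.373, 0.927, -0.011]
wrist_force: [0.3, -0.4, -0.3]
gripper_width: 0.582
```

```bash
python3 st.py
```

```text
t 24.2 p [0.4938 0.0778 0.2494] toolz [ 0.0334 -0.0103] phi -2.376 q [-0.0772  0.2858  1.4634 -0.0079  1.3583  2.3003] F [ 0.302  -0.449  -0.3425] T [0.0065 0.0376 0.0152] g 0.582
```

Emit:
{"api": "jog_arm", "payload": {"motion": [[0.05, -0.028, -0.028, 0.02, 0], [0.05, 0, 0, 0, 0], [0.05, 0, 0, 0, 0]]}}

```text
t: 24.5
ee_pos: [0.5364, 0.0768, 0.229]
orientation: [0.014, -0.373, 0.927, -0.011]
wrist_force: [1.1, 0.2, 1.2]
gripper_width: 0.587
```

```bash
python3 st.py
```

```text
t 24.5 p [0.5364 0.0768 0.229 ] toolz [ 0.0335 -0.0103] phi -2.376 q [-0.0729  0.3753  1.3887 -0.0081  1.3434  2.3047] F [1.0863 0.1571 1.2401] T [-0.0201 -0.0098  0.0161] g 0.587
```

Emit:
{"api": "jog_arm", "payload": {"motion": [[0.05, 0.028, 0.028, -0.02, 0], [0.05, 0, 0, 0, 0], [0.05, 0, 0, 0, 0]]}}

```text
t: 24.8
ee_pos: [0.4946, 0.0777, 0.2463]
orientation: [0.012, -0.373, 0.928, -0.01]
wrist_force: [-0.2, 0.0, -0.7]
gripper_width: 0.583
```

```bash
python3 st.py
```

```text
t 24.8 p [0.4946 0.0777 0.2463] toolz [ 0.0301 -0.0101] phi -2.376 q [-0.0773  0.2911  1.4651 -0.0079  1.3547  2.3003] F [-0.1701  0.0085 -0.6889] T [-0.0465 -0.0301  0.0512] g 0.583
```

Emit:
{"api": "jog_arm", "payload": {"motion": [[0.05, -0.028, -0.028, 0, 0], [0.05, 0, 0, 0, 0], [0.05, 0, 0, 0, 0]]}}

```text
t: 25.1
ee_pos: [0.5346, 0.0771, 0.2472]
orientation: [0.012, -0.373, 0.928, -0.01]
wrist_force: [-0.5, -0.3, 0.3]
gripper_width: 0.585
```

```bash
python3 st.py
```

```text
t 25.1 p [0.5346 0.0771 0.2472] toolz [ 0.029 -0.01 ] phi -2.376 q [-0.0727  0.3591  1.359  -0.008   1.3939  2.3046] F [-0.4716 -0.3027  0.2912] T [0.0025 0.0327 0.0279] g 0.585
```

Emit:
{"api": "jog_arm", "payload": {"motion": [[0.05, 0.028, 0.028, 0, 0], [0.05, 0, 0, 0, 0], [0.05, -0.028, -0.028, -0.025, 0], [0.05, 0, 0, 0, 0], [0.05, 0.028, 0.028, 0, 0]]}}

```text
t: 25.6
ee_pos: [0.4927, 0.0779, 0.2683]
orientation: [0.008, -0.373, 0.928, -0.008]
wrist_force: [0.1, 0.4, -0.4]
gripper_width: 0.587
```

Emit:
{"api": "jog_arm", "payload": {"motion": [[0.05, 0, 0, 0, 0], [0.05, -0.028, -0.028, -0.025, 0], [0.05, 0, 0, 0, 0], [0.05, 0.028, 0.028, 0, 0], [0.05, 0, 0, 0, 0]]}}

```text
t: 26.1
ee_pos: [0.4868, 0.0788, 0.2913]
orientation: [0.005, -0.374, 0.928, -0.007]
wrist_force: [-0.0, -0.9, 0.8]
gripper_width: 0.587
```

```bash
python3 st.py
```

```text
t 26.1 p [0.4868 0.0788 0.2913] toolz [ 0.0139 -0.0089] phi -2.376 q [-0.0764  0.2503  1.3888 -0.0078  1.4879  2.3001] F [-0.0127 -0.8762  0.7747] T [-0.0064 -0.028  -0.0116] g 0.587
```

Emit:
{"api": "jog_arm", "payload": {"motion": [[0.05, 0.028, 0.028, -0.02, 0], [0.05, 0, 0, 0, 0], [0.05, 0.028, 0.028, -0.02, 0], [0.05, 0, 0, 0, 0], [0.05, 0, 0, 0, 0]]}}

```text
t: 26.6
ee_pos: [0.4062, 0.0804, 0.3287]
orientation: [0.004, -0.373, 0.928, -0.006]
wrist_force: [1.0, 0.2, -0.9]
gripper_width: 0.583
```

```bash
python3 st.py
```

```text
t 26.6 p [0.4062 0.0804 0.3287] toolz [ 0.0115 -0.0088] phi -2.376 q [-0.0878  0.0826  1.4916 -0.0077  1.5552  2.2887] F [ 0.9833  0.2469 -0.8631] T [ 0.0241 -0.0609 -0.0474] g 0.583
```

Emit:
{"api": "jog_arm", "payload": {"motion": [[0.05, -0.028, -0.028, -0.02, 0], [0.05, 0, 0, 0, 0], [0.05, 0.028, 0.028, 0.015, 0], [0.05, 0, 0, 0, 0], [0.05, -0.028, -0.028, -0.02, 0]]}}

```text
t: 27.1
ee_pos: [0.4429, 0.0801, 0.3467]
orientation: [-0.004, -0.373, 0.928, -0.002]
wrist_force: [1.1, -0.1, 1.3]
gripper_width: 0.586
```

Emit:
{"api": "jog_arm", "payload": {"motion": [[0.05, 0, 0, 0, 0], [0.05, 0.028, 0.028, 0.0, 0], [0.05, 0, 0, 0, 0], [0.05, -0.028, -0.028, -0.02, 0], [0.05, 0, 0, 0, 0]]}}

```text
t: 27.6
ee_pos: [0.4476, 0.0796, 0.3645]
orientation: [-0.005, -0.373, 0.928, -0.002]
wrist_force: [0.1, -0.4, -0.3]
gripper_width: 0.585
```

Emit:
{"api": "jog_arm", "payload": {"motion": [[0.05, 0.028, 0.028, 0.0, 0], [0.05, 0, 0, 0, 0], [0.05, -0.028, -0.028, -0.02, 0], [0.05, 0, 0, 0, 0], [0.05, 0, 0, 0, 0]]}}

```text
t: 28.1
ee_pos: [0.4489, 0.0795, 0.3807]
orientation: [-0.009, -0.373, 0.928, 0.0]
wrist_force: [0.0, 0.7, 0.3]
gripper_width: 0.588
```

```bash
python3 st.py
```

```text
t 28.1 p [0.4489 0.0795 0.3807] toolz [-0.0165 -0.0064] phi -2.378 q [-0.0812  0.1536  1.2625 -0.0079  1.7414  2.2951] F [0.0314 0.6584 0.2818] T [ 0.0016  0.0174 -0.028 ] g 0.588
```

Emit:
{"api": "jog_arm", "payload": {"motion": [[0.05, -0.005, -0.011, 0.045, 0], [0.05, -0.005, -0.011, 0.045, 0], [0.05, -0.005, -0.011, 0.045, 0], [0.05, -0.005, -0.011, 0.045, 0], [0.05, 0, 0, 0, 0]]}}

```text
t: 28.6
ee_pos: [0.4925, 0.06, 0.195]
orientation: [-0.006, -0.373, 0.928, -0.001]
wrist_force: [-0.3, 0.3, -0.0]
gripper_width: 0.585
```

```bash
python3 - <<'E'
from tgt import *
from station import manip
plan(manip,[.5105,.0745,.085],-2.376)
E
```

```text
t 28.6 p [0.4925 0.06   0.195 ] phi -2.3772 tilt [0.0124 0.0026] F [-0.2881  0.2626 -0.0076] T [ 0.0606  0.008  -0.0386] g 0.585 j6 2.2655851974878973
toolz [-0.0108 -0.0067 -0.9999]
need [ 0.018   0.0145 -0.11  ] dphi 0.0012
[-0.0081, -0.0007, 0.0366, -0.0004]
[-0.0081, -0.0008, 0.0366, -0.0004]
[-0.0081, -0.0008, 0.0366, -0.0004]
```

Continuous descents add almost no tilt. I keep going that way.

Emit:
{"api": "jog_arm", "payload": {"motion": [[0.05, -0.008, -0.001, 0.036, 0], [0.05, -0.008, -0.001, 0.036, 0], [0.05, -0.008, -0.001, 0.025, 0], [0.05, 0, 0, 0, 0], [0.05, 0, 0, 0, 0]]}}

```text
t: 29.1
ee_pos: [0.5143, 0.0745, 0.104]
orientation: [-0.001, -0.373, 0.928, -0.004]
wrist_force: [0.0, -0.5, 0.7]
gripper_width: 0.585
```

```bash
python3 - <<'E'
from tgt import *
from station import manip
plan(manip,[.5105,.0745,.049],-2.376)
im=manip.read_camera("wrist"); cv2.imwrite("pics/w20.png",im[:,:,::-1])
p=manip.camera_params("wrist"); print(proj(p,[.5105,.0745,.0485]))
E
```

```text
t 29.1 p [0.5143 0.0745 0.104 ] phi -2.377 tilt [ 0.0052 -0.0057] F [ 0.0214 -0.4542  0.7053] T [-0.0093  0.0282  0.0201] g 0.585 j6 2.300778008103151
toolz [ 0.0002 -0.0077 -1.    ]
need [-0.0038  0.     -0.055 ] dphi 0.001
[0.0012, 0.0015, 0.0275, -0.0005]
[0.0012, 0.0015, 0.0275, -0.0005]
[319.1449 237.8328]
```

View pics/w20.png

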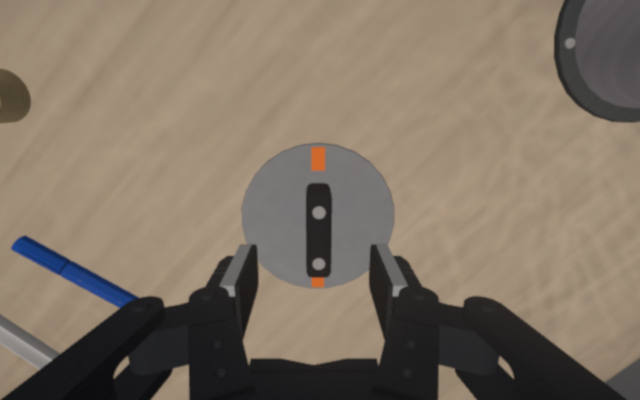

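Aligned, and the tilt is near zero. Final descent onto the handle.

Emit:
{"api": "jog_arm", "payload": {"motion": [[0.05, 0.002, 0.002, 0.025, 0], [0.05, 0.002, 0.002, 0.02, 0], [0.05, 0.001, 0.001, 0.01, 0], [0.05, 0, 0, 0, 0], [0.05, 0, 0, 0, 0]]}}

```text
t: 29.65
ee_pos: [0.5112, 0.0734, 0.0574]
orientation: [0.006, -0.373, 0.928, -0.007]
wrist_force: [-0.3, 0.2, -0.1]
gripper_width: 0.584
```

```bash
python3 - <<'E'
from tgt import *
from station import manip
plan(manip,[.5105,.0745,.049],-2.376)
E
```

```text
t 29.65 p [0.5112 0.0734 0.0574] phi -2.3772 tilt [-0.006  -0.0186] F [-0.3092  0.2159 -0.0843] T [-0.0039 -0.0173  0.0776] g 0.584 j6 2.3001193358926444
toolz [ 0.0172 -0.0093 -0.9998]
need [-0.0007  0.0011 -0.0084] dphi 0.0012
[-0.0002, 0.0014, 0.0084, -0.0012]
```

Emit:
{"api": "jog_arm", "payload": {"motion": [[0.05, 0, 0.002, 0.009, 0], [0.0, 0, 0, 0, 0], [0, 0, 0, 0, 0], [0, 0, 0, 0, 0], [0, 0, 0, 0, 0]]}}

```text
t: 30.15
ee_pos: [0.5111, 0.0749, 0.0504]
orientation: [0.008, -0.373, 0.928, -0.008]
wrist_force: [-0.9, -0.3, -0.6]
gripper_width: 0.154
```

Emit:
{"api": "jog_arm", "payload": {"motion": [[0, 0, 0, 0, 0], [0, 0, 0, 0, 0]]}}

```text
t: 30.35
ee_pos: [0.511, 0.0749, 0.0503]
orientation: [0.008, -0.373, 0.928, -0.008]
wrist_force: [0.3, 0.6, -1.2]
gripper_width: 0.15
```

```bash
python3 - <<'E'
from tgt import *
from station import manip
plan(manip,[.5105,.0745,.1],-2.376)
im=manip.read_camera("wrist"); cv2.imwrite("pics/w21.png",im[:,:,::-1])
p=manip.camera_params("wrist"); np.savez("w21",**p)
o=__import__("canm").measure(p,im[:,:,::-1].copy(),(200,130,420,330))["orange"]; print(o); print([toplane(p,q[0],.0205) for q in o])
E
```

```text
t 30.35 p [0.511  0.0749 0.0503] phi -2.3771 tilt [-0.0087 -0.0216] F [ 0.2879  0.5762 -1.1526] T [ 0.026  -0.0055  0.0323] g 0.15 j6 2.3031853154369357
toolz [ 0.0212 -0.0095 -0.9997]
need [-0.0005 -0.0004  0.0497] dphi 0.0011
[0.0001, -0.0005, -0.0249, -0.0005]
[0.0001, -0.0005, -0.0249, -0.0005]
[((np.float64(313.5), np.float64(174.0)), 555)]
[array([0.5383, 0.0477, 0.0205])]
```

View pics/w21.png

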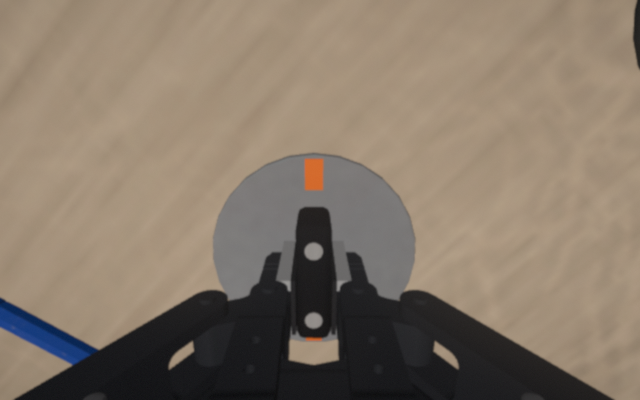

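The handle is gripped, with the cap's centre within about 1 mm of the TCP. Lifting, then carrying to the canister with the turn.

Emit:
{"api": "jog_arm", "payload": {"motion": [[0, 0, 0, -0.02, 0], [0, 0, 0, -0.04, 0], [0, 0, 0, -0.045, 0], [0, 0, 0, -0.045, 0], [0, 0, 0, -0.03, 0]]}}

```text
t: 30.9
ee_pos: [0.5054, 0.0765, 0.232]
orientation: [0.003, -0.373, 0.928, -0.006]
wrist_force: [-0.1, 0.1, -1.3]
gripper_width: 0.153
```

```bash
python3 - <<'E'
from tgt import *
from station import manip
plan(manip,[.450,-.139,.235],-1.407)
im=manip.read_camera("wrist"); cv2.imwrite("pics/w22.png",im[:,:,::-1])
E
```

```text
t 30.9 p [0.5054 0.0765 0.232 ] phi -2.3776 tilt [-0.0006 -0.0123] F [-0.1005  0.118  -1.2992] T [-0.0114 -0.0057 -0.0342] g 0.153 j6 2.3012407480405632
toolz [ 0.009  -0.0085 -0.9999]
need [-0.0554 -0.2155  0.003 ] dphi 0.9706
[0.027, -0.0168, -0.0002, -0.1387]
[0.0291, -0.0129, -0.0002, -0.1387]
[0.0306, -0.0087, -0.0002, -0.1387]
[0.0315, -0.0044, -0.0002, -0.1387]
[0.0318, -0.0, -0.0002, -0.1387]
[0.0315, 0.0044, -0.0002, -0.1387]
[0.0306, 0.0087, -0.0002, -0.1387]
```

View pics/w22.png

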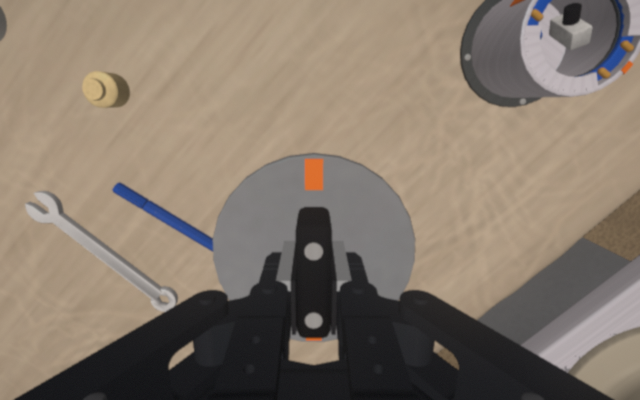

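Emit:
{"api": "jog_arm", "payload": {"motion": [[0, 0.027, -0.017, 0, -0.14], [0, 0.029, -0.013, 0, -0.14], [0, 0.031, -0.009, 0, -0.14], [0, 0.031, -0.004, 0, -0.14], [0, 0.03, 0, 0, -0.14]]}}

```text
t: 31.45
ee_pos: [0.4686, -0.0781, 0.2381]
orientation: [0.005, -0.68, 0.733, -0.01]
wrist_force: [-0.4, 0.5, -0.9]
gripper_width: 0.149
```

Emit:
{"api": "jog_arm", "payload": {"motion": [[0, 0.025, 0.003, 0, -0.12], [0, 0.02, 0.004, 0, -0.08], [0, 0, 0, 0, 0], [0, 0, 0, 0, 0]]}}

```text
t: 31.85
ee_pos: [0.4588, -0.1274, 0.237]
orientation: [-0.003, 0.751, -0.66, 0.01]
wrist_force: [0.6, -0.3, -0.1]
gripper_width: 0.151
```

```bash
python3 - <<'E'
from tgt import *
from station import manip
plan(manip,[.450,-.139,.16],-1.407)
E
```

```text
t 31.85 p [ 0.4588 -0.1274  0.237 ] phi -1.4413 tilt [ 0.0107 -0.0176] F [ 0.6005 -0.2514 -0.0573] T [-0.0111  0.0374  0.0144] g 0.151 j6 0.9194192482116493
toolz [ 0.0188 -0.0083 -0.9998]
need [-0.0088 -0.0116 -0.077 ] dphi 0.0343
[0.0048, 0.0058, 0.0384, -0.0172]
[0.0047, 0.0059, 0.0384, -0.0172]
```

Emit:
{"api": "jog_arm", "payload": {"motion": [[0, 0.01, -0.036, -0.02, -0.02], [0, 0, 0, 0, 0], [0, -0.005, 0.04, 0, -0.02], [0, 0, 0, 0, 0], [0, 0, 0, 0, 0]]}}

```text
t: 32.35
ee_pos: [0.4537, -0.1283, 0.2546]
orientation: [-0.002, 0.764, -0.645, 0.006]
wrist_force: [0.4, -1.0, -1.5]
gripper_width: 0.151
```

```bash
python3 - <<'E'
from tgt import *
from station import manip
plan(manip,[.450,-.139,.16],-1.407)
E
```

```text
t 32.35 p [ 0.4537 -0.1283  0.2546] phi -1.4019 tilt [ 0.0059 -0.0115] F [ 0.4196 -1.0406 -1.489 ] T [ 0.0453 -0.038   0.0326] g 0.151 j6 0.8722865235762303
toolz [ 0.0123 -0.0039 -0.9999]
need [-0.0037 -0.0107 -0.0946] dphi -0.0051
[0.0047, 0.0032, 0.0473, 0.0026]
[0.0047, 0.0032, 0.0473, 0.0026]
```

Descending toward the mouth.

Emit:
{"api": "jog_arm", "payload": {"motion": [[0, 0.005, 0.003, 0.035, 0.002], [0, 0.004, 0.003, 0.03, 0], [0, 0.002, 0.001, 0.015, 0], [0, 0, 0, 0, 0], [0, 0, 0, 0, 0]]}}

```text
t: 32.85
ee_pos: [0.4523, -0.1389, 0.1732]
orientation: [-0.003, 0.764, -0.646, 0.008]
wrist_force: [0.5, -0.7, -1.3]
gripper_width: 0.147
```

```bash
python3 - <<'E'
from tgt import *
from station import manip
plan(manip,[.450,-.139,.14],-1.407)
im=manip.read_camera("wrist"); cv2.imwrite("pics/w23.png",im[:,:,::-1])
p=manip.camera_params("wrist"); np.savez("w23",**p)
for k in ("scene","top"):
    im=manip.read_camera(k); cv2.imwrite(f"pics/{k}23.png",crop(im,(412,195) if k=="scene" else (405,245),100,5))
E
```

```text
t 32.85 p [ 0.4523 -0.1389  0.1732] phi -1.4039 tilt [ 0.0083 -0.0156] F [ 0.5217 -0.7015 -1.2807] T [0.0228 0.0141 0.0187] g 0.147 j6 0.8511141999996712
toolz [ 0.0168 -0.0056 -0.9998]
need [-0.0023 -0.0001 -0.0332] dphi -0.0031
[-0.0006, 0.0028, 0.0331, 0.0031]
```

View pics/w23.png

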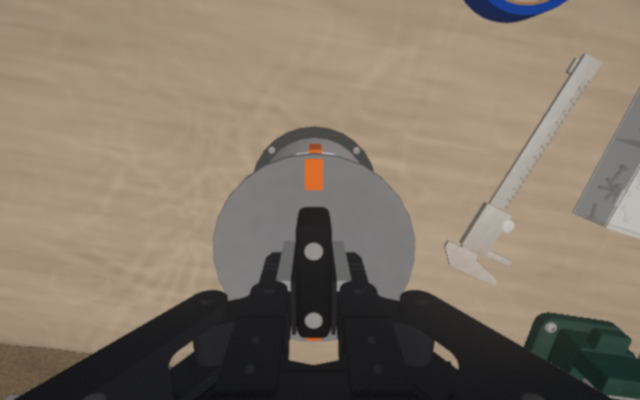

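View pics/scene23.png

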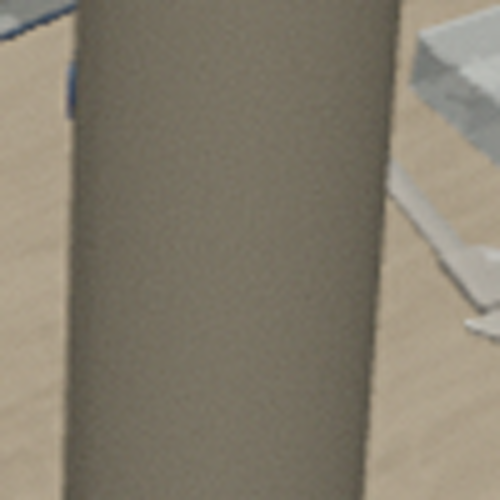

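View pics/top23.png

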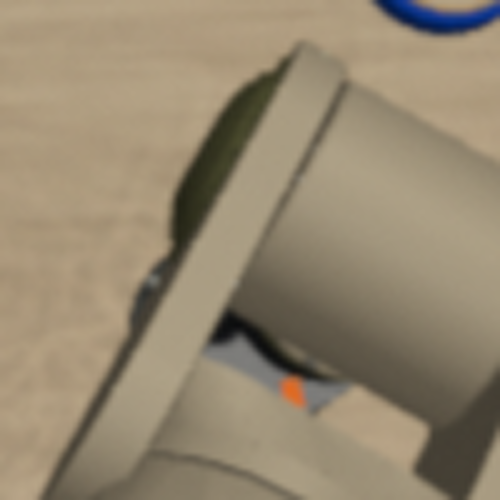

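Seen from the wrist, the cap's mark (314,175), the canister's stripe (315,147) and the middle of the two foot bolts (314,150) line up. On down to the seat.

Emit:
{"api": "jog_arm", "payload": {"motion": [[0, 0, 0.003, 0.015, 0.003], [0, 0, 0.002, 0.015, 0], [0, 0, 0, 0.005, 0], [0, 0, 0, 0, 0], [0, 0, 0, 0, 0]]}}

```text
t: 33.5
ee_pos: [0.4503, -0.1407, 0.1418]
orientation: [-0.004, 0.763, -0.647, 0.013]
wrist_force: [-0.2, 0.3, -1.5]
gripper_width: 0.148
```

```bash
python3 - <<'E'
from tgt import *
from station import manip
plan(manip,[.450,-.139,.13],-1.407)
im=manip.read_camera("wrist"); cv2.imwrite("pics/w24.png",im[:,:,::-1])
E
```

```text
t 33.5 p [ 0.4503 -0.1407  0.1418] phi -1.4063 tilt [ 0.0152 -0.0236] F [-0.1604  0.3497 -1.5212] T [ 0.0519  0.0515 -0.019 ] g 0.148 j6 0.8470400876345475
toolz [ 0.0258 -0.0111 -0.9996]
need [-0.0003  0.0017 -0.0118] dphi -0.0007
[-0.0019, 0.0003, 0.0118, 0.0007]
```

View pics/w24.png

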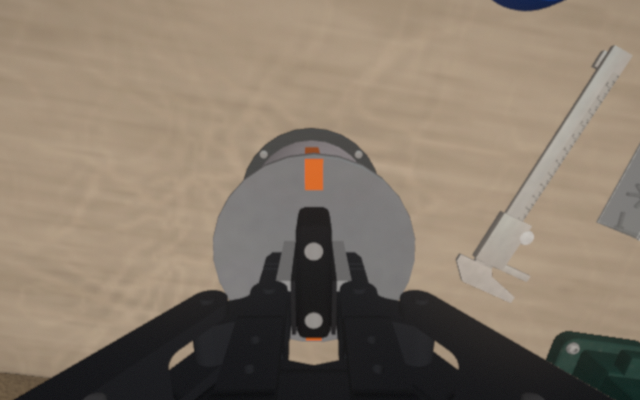

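Emit:
{"api": "jog_arm", "payload": {"motion": [[0, -0.002, 0, 0.005, 0], [0, 0, 0, 0.005, 0], [0, 0, 0, 0, 0]]}}

```text
t: 33.85
ee_pos: [0.4504, -0.1392, 0.1338]
orientation: [-0.004, 0.763, -0.646, 0.015]
wrist_force: [-2.0, 0.5, 4.2]
gripper_width: 0.149
```

```bash
python3 - <<'E'
from tgt import *
from station import manip
plan(manip,[.450,-.139,.13],-1.407)
E
```

```text
t 33.85 p [ 0.4504 -0.1392  0.1338] phi -1.4057 tilt [ 0.0184 -0.0254] F [-2.0309  0.5418  4.2434] T [ 0.1084  0.3267 -0.02  ] g 0.149 j6 0.8507029128430692
toolz [ 0.0281 -0.0139 -0.9995]
need [-0.0004  0.0002 -0.0038] dphi -0.0013
[-0.0003, 0.0005, 0.0038, 0.0013]
```

Contact at about 2.5 mm above the expected seat height, with a moment that puts it on the -x lug. I look closely before pushing.

```bash
python3 - <<'E'
from tgt import *
from station import manip
im=manip.read_camera("wrist"); cv2.imwrite("pics/w25.png",im[:,:,::-1])
p=manip.camera_params("wrist"); np.savez("w25",**p)
cv2.imwrite("pics/w25z.png",cv2.resize(im[110:260,200:430,::-1],None,fx=3.4,fy=3.4,interpolation=cv2.INTER_CUBIC))
o=__import__("canm").measure(p,im[:,:,::-1].copy(),(200,110,430,330)); print(o["orange"],o["pin"])
# foot bolts: predicted stripe & foot positions for two canister hypotheses
for c in ([.4493,-.139],[.4487,-.141]):
    a=.164; 
    f=lambda r,b,z: proj(p,[c[0]+r*np.cos(a+b),c[1]+r*np.sin(a+b),z])
    print(c,"stripe top",f(.045,0,.085),"z.05",f(.045,0,.05),"foot edge",f(.054,0,.006),"sides",f(.054,.8,.006),f(.054,-.8,.006))
E
```

```text
[((np.float64(313.0), np.float64(174.0)), 527)] [((np.float64(314.7), np.float64(151.1)), 15), ((np.float64(312.8), np.float64(173.9)), 540)]
[0.4493, -0.139] stripe top [313.7004 157.8906] z.05 [312.53   149.0934] foot edge [311.5242 128.5918] sides [257.2365 151.9115] [365.4803 151.8441]
[0.4487, -0.141] stripe top [317.5289 159.7563] z.05 [315.7198 150.6589] foot edge [314.1862 129.9206] sides [259.9202 153.1956] [368.0302 153.121 ]
```

View pics/w25z.png

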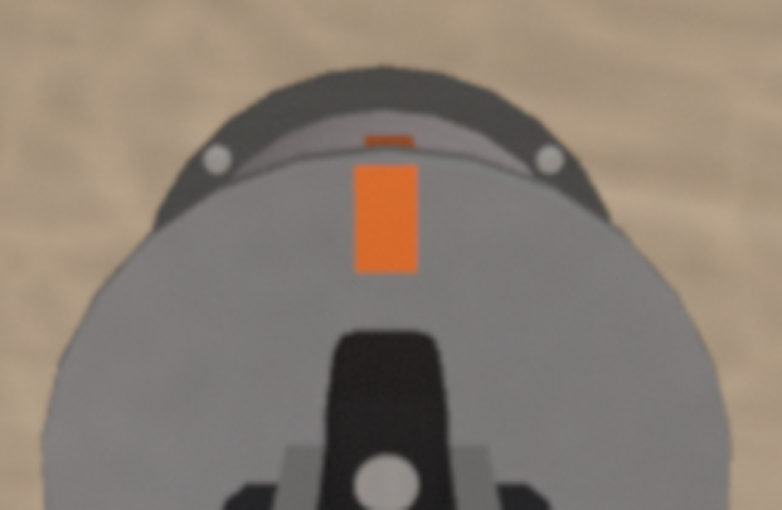

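Everything lines up to about 1 mm, so I push gently a little more and watch the force.

Emit:
{"api": "jog_arm", "payload": {"motion": [[0, 0, 0, 0.002, 0], [0, 0, 0, 0, 0]]}}

```text
t: 34.1
ee_pos: [0.4503, -0.1392, 0.1338]
orientation: [-0.004, 0.763, -0.646, 0.016]
wrist_force: [-0.9, 1.7, 3.2]
gripper_width: 0.154
```

```bash
python3 st.py
```

```text
t 34.1 p [ 0.4503 -0.1392  0.1338] toolz [ 0.0295 -0.0156] phi -1.405 q [-0.5528  0.373   1.7194  0.0027  1.0159  0.8506] F [-0.9282  1.6724  3.2361] T [ 0.2835  0.16   -0.0399] g 0.154
```

It is a hard stop, and the moments point to the pin on the +y side of the -x lug. The stripe and the top-view estimates also ask for a shift toward -y, so I try 2 mm along tool +x.

Emit:
{"api": "jog_arm", "payload": {"motion": [[0, 0.002, 0, -0.001, 0], [0, 0, 0, 0, 0], [0, 0, 0, 0.003, 0], [0, 0, 0, 0, 0]]}}

```text
t: 34.5
ee_pos: [0.4506, -0.1414, 0.1333]
orientation: [-0.003, 0.763, -0.646, 0.017]
wrist_force: [-1.8, 3.0, 6.8]
gripper_width: 0.152
```

```bash
python3 st.py
```

```text
t 34.5 p [ 0.4506 -0.1414  0.1333] toolz [ 0.0306 -0.0171] phi -1.405 q [-0.5564  0.3748  1.7184  0.0019  1.0134  0.8469] F [-1.7543  3.012   6.811 ] T [0.3803 0.1834 0.1134] g 0.152
```

```bash
python3 - <<'E'
from tgt import *
p=dict(np.load("w25.npz")); a=.164; u=np.array([np.cos(a),np.sin(a),0])
def cx(row,col,z,r): 
    X=toplane(p,(col,row),z); return X-r*u
print("flange edge->cap c",cx(153.5,313.2,.104,.048))
print("mark centre->cap c",cx(174,313,.104,.0396))
# grasp picture same measure
q=dict(np.load("w21.npz")); b=-.806; v=np.array([np.cos(b),np.sin(b),0])
print("grasp: mark",toplane(q,(313.5,174),.0205)-.0396*v, "flange edge", toplane(q,(313.5,153.5),.0205)-.048*v)
print("foot edge->can",cx(129.7,312.9,.006,.054)); print("wall foot->can",cx(142.4,313,.006,.045)); 
for bx in (217,549): print("bolt",toplane(p,(200+bx/3.4,110+159/3.4),.006))
print("stripe col",toplane(p,(314.4,151.4),.055))
# check bolts in w17 picture
r=dict(np.load("w17.npz"))
for uv in ((261,164.5),(346.5,148.5)): print("bolt w17",toplane(r,uv,.006))
E
```

```text
flange edge->cap c [ 0.4509 -0.1381  0.104 ]
mark centre->cap c [ 0.4503 -0.1382  0.104 ]
grasp: mark [0.5109 0.0763 0.0205] flange edge [0.5113 0.0758 0.0205]
foot edge->can [ 0.4487 -0.1401  0.006 ]
wall foot->can [ 0.4488 -0.1401  0.006 ]
bolt [ 0.4774 -0.0997  0.006 ]
bolt [ 0.4888 -0.1689  0.006 ]
stripe col [ 0.4932 -0.1327  0.055 ]
bolt w17 [ 0.4763 -0.0996  0.006 ]
bolt w17 [ 0.4869 -0.1679  0.006 ]
```

In the same view the cap sits about 1.8 mm toward +x of the canister's foot, so the +x lug may be riding on the wall. I shift 2 mm toward -x and try again.

Emit:
{"api": "jog_arm", "payload": {"motion": [[0, 0, 0, -0.004, 0], [0, 0, 0, 0, 0], [0, 0, 0.003, 0, 0], [0, 0, 0, 0, 0], [0, 0, 0, 0, 0]]}}

```text
t: 35.0
ee_pos: [0.4471, -0.1419, 0.1363]
orientation: [-0.003, 0.763, -0.646, 0.016]
wrist_force: [-0.6, -0.8, -0.7]
gripper_width: 0.152
```

```bash
python3 st.py;  python3 - <<'E'
from tgt import *
from station import manip
im=manip.read_camera("wrist"); cv2.imwrite("pics/w26.png",im[:,:,::-1])
p=manip.camera_params("wrist"); np.savez("w26",**p)
cv2.imwrite("pics/w26z.png",cv2.resize(im[110:260,200:430,::-1],None,fx=3.4,fy=3.4,interpolation=cv2.INTER_CUBIC))
E
```

```text
t 35.0 p [ 0.4471 -0.1419  0.1363] toolz [ 0.0293 -0.0164] phi -1.405 q [-0.5613  0.366   1.722   0.002   1.0201  0.842 ] F [-0.5523 -0.785  -0.6712] T [ 0.0445  0.0243 -0.0247] g 0.152
```

View pics/w26z.png

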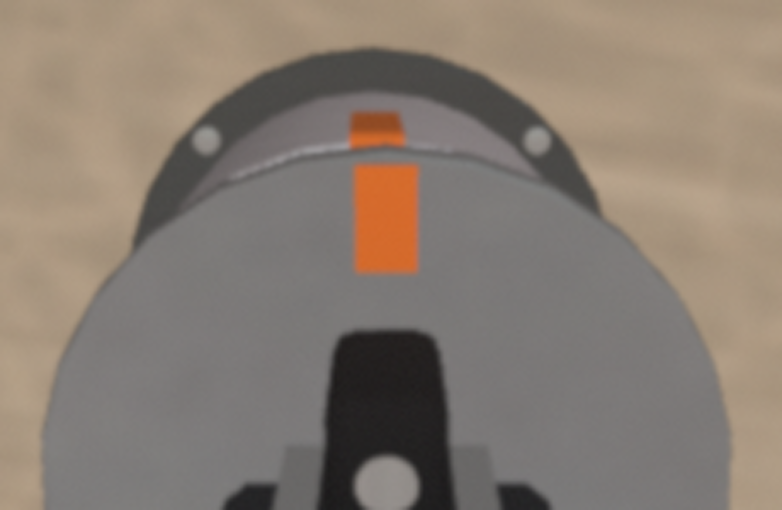

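```bash
python3 - <<'E'
from tgt import *
p=dict(np.load("w26.npz")); a=.164; u=np.array([np.cos(a),np.sin(a),0]); n=np.array([-np.sin(a),np.cos(a)])
f=lambda x,y:(200+x/3.4-.35,110+y/3.4-.35)
zt=.1363-.0503+.0205
def rep(n_,X): print(n_,X[:2],"along",X[:2]@u[:2],"across",X[:2]@n)
rep("cap mark",toplane(p,f(386.5,219),zt)-.0396*u); rep("cap edge",toplane(p,f(386.5,150),zt)-.048*u)
rep("rim edge",toplane(p,f(377,146.5),.085)-.045*u)
rep("stripe low",toplane(p,f(375.5,114),.03)); rep("stripe top",toplane(p,f(378,146),.083))
rep("foot",toplane(p,f(372,48),.006)-.054*u)
rep("wallfoot",toplane(p,f(372,91),.006)-.045*u)
rep("bolts",(toplane(p,f(206,140),.006)+toplane(p,f(537,140),.006))/2)
s=proj(p,[.4487+.045*u[0],-.140+.045*u[1],.085]); print(s, (s[0]-200)*3.4,(s[1]-110)*3.4)
E
```

```text
cap mark [ 0.447 -0.141] along 0.4179899961384807 across -0.21209756018613862
cap edge [ 0.4475 -0.1409] along 0.418492533424736 across -0.2120718921333254
rim edge [ 0.4479 -0.1399] along 0.4190925620277485 across -0.21115373998872933
stripe low [ 0.4914 -0.1332] along 0.4630212296333144 across -0.21159915937881932
stripe top [ 0.4922 -0.1328] along 0.4639014535287379 across -0.21132735120673424
foot [ 0.449  -0.1397] along 0.42015770427692156 across -0.2111544062677425
wallfoot [ 0.4491 -0.1397] along 0.42030922646607277 across -0.21115173958118882
bolts [ 0.4834 -0.134 ] along 0.45502259169968917 across -0.21114630165529014
[310.9901 151.2591] 377.36633358444635 140.28110019021307
```

The rim edge is now visible, so this compares at nearly the same height: the cap needs about +1.2 mm along x and +1 mm along y. I apply that and go down.

Emit:
{"api": "jog_arm", "payload": {"motion": [[0, -0.001, -0.001, 0, 0], [0, 0, 0, 0, 0], [0, 0, 0, 0.004, 0], [0, 0, 0, 0.003, 0], [0, 0, 0, 0, 0]]}}

```text
t: 35.55
ee_pos: [0.4484, -0.1408, 0.1287]
orientation: [-0.003, 0.763, -0.646, 0.017]
wrist_force: [-1.0, 0.3, 1.0]
gripper_width: 0.149
```

```bash
python3 st.py
```

```text
t 35.55 p [ 0.4484 -0.1408  0.1287] toolz [ 0.0294 -0.0165] phi -1.405 q [-0.5577  0.3786  1.7298  0.0018  0.9995  0.8456] F [-0.9616  0.2809  1.0308] T [ 0.0402  0.1884 -0.0278] g 0.149
```

Seated: the force is about 2.4 N, the spring's preload. Now push down.

Emit:
{"api": "jog_arm", "payload": {"motion": [[0, 0, 0, 0.004, 0], [0, 0, 0, 0.004, 0], [0, 0, 0, 0.001, 0], [0, 0, 0, 0, 0]]}}

```text
t: 35.95
ee_pos: [0.4489, -0.141, 0.121]
orientation: [-0.003, 0.763, -0.646, 0.017]
wrist_force: [-2.8, 1.7, 7.0]
gripper_width: 0.152
```

```bash
python3 st.py
```

```text
t 35.95 p [ 0.4489 -0.141   0.121 ] toolz [ 0.0309 -0.0173] phi -1.404 q [-0.5575  0.3908  1.7391  0.002   0.9763  0.8456] F [-2.8485  1.6537  7.0395] T [ 0.3425  0.9058 -0.0505] g 0.152
```

Home: z matches and Fz rose to 7 N. Now turning clockwise (tool +yaw) with a slight downward push.

Emit:
{"api": "jog_arm", "payload": {"motion": [[0, 0, 0, 0.001, 0.1], [0, 0, 0, 0.001, 0.1], [0, 0, 0, 0.0005, 0.1], [0, 0, 0, 0, 0]]}}

```text
t: 36.35
ee_pos: [0.4485, -0.1419, 0.121]
orientation: [0.005, -0.655, 0.755, -0.018]
wrist_force: [-0.8, 2.7, 5.3]
gripper_width: 0.151
```

```bash
python3 st.py
```

```text
t 36.35 p [ 0.4485 -0.1419  0.121 ] toolz [ 0.0305 -0.0209] phi -1.713 q [-0.5581  0.3902  1.74   -0.0019  0.9745  1.1561] F [-0.8103  2.7058  5.3315] T [0.5465 0.538  0.0478] g 0.151
```

Emit:
{"api": "jog_arm", "payload": {"motion": [[0, -0.0005, 0, 0.001, 0.1], [0, 0, 0, 0.001, 0.1], [0, 0, 0, 0.001, 0.1], [0, 0, 0, 0, 0]]}}

```text
t: 36.75
ee_pos: [0.4485, -0.1421, 0.1206]
orientation: [0.007, -0.531, 0.847, -0.019]
wrist_force: [-0.8, 1.1, 2.6]
gripper_width: 0.151
```

```bash
python3 st.py
```

```text
t 36.75 p [ 0.4485 -0.1421  0.1206] toolz [ 0.0314 -0.0242] phi -2.023 q [-0.5574  0.3904  1.7415 -0.0048  0.9702  1.4679] F [-0.8029  1.146   2.6303] T [0.4576 0.3424 0.1226] g 0.151
```

Emit:
{"api": "jog_arm", "payload": {"motion": [[0, 0, 0, 0.001, 0.1], [0, 0, 0, 0.001, 0.1], [0, 0, 0, 0.001, 0.1], [0, 0, 0, 0, 0]]}}

```text
t: 37.15
ee_pos: [0.4487, -0.1421, 0.1205]
orientation: [0.01, -0.394, 0.919, -0.019]
wrist_force: [-2.6, 0.0, 1.5]
gripper_width: 0.146
```

```bash
python3 st.py
```

```text
t 37.15 p [ 0.4487 -0.1421  0.1205] toolz [ 0.0333 -0.0264] phi -2.331 q [-0.5565  0.3901  1.7426 -0.0059  0.9666  1.778 ] F [-2.5522  0.03    1.4861] T [0.244  0.6156 0.0528] g 0.146
```

Emit:
{"api": "jog_arm", "payload": {"motion": [[0, 0, 0, 0.001, 0.1], [0, 0, 0, 0.001, 0.1], [0, 0, 0, 0.001, 0.1], [0, 0, 0, 0, 0]]}}

```text
t: 37.55
ee_pos: [0.449, -0.1417, 0.1207]
orientation: [0.013, -0.25, 0.968, -0.019]
wrist_force: [-3.2, -1.4, 3.2]
gripper_width: 0.15
```

```bash
python3 st.py
```

```text
t 37.55 p [ 0.449  -0.1417  0.1207] toolz [ 0.035  -0.0294] phi -2.637 q [-0.5546  0.3893  1.7433 -0.0079  0.9638  2.0869] F [-3.1526 -1.4399  3.249 ] T [-0.0524  0.9586 -0.0189] g 0.15
```

Emit:
{"api": "jog_arm", "payload": {"motion": [[0, 0, 0, 0.0005, 0.1], [0, 0, 0, 0.0005, 0.06], [0, 0, 0, 0, 0]]}}

```text
t: 37.85
ee_pos: [0.4488, -0.1419, 0.1209]
orientation: [0.014, -0.17, 0.985, -0.018]
wrist_force: [-1.2, 0.4, 3.3]
gripper_width: 0.151
```

```bash
python3 st.py
```

```text
t 37.85 p [ 0.4488 -0.1419  0.1209] toolz [ 0.0346 -0.0314] phi -2.799 q [-0.5542  0.3886  1.7438 -0.0103  0.9633  2.2513] F [-1.24    0.3871  3.3255] T [0.3214 0.5095 0.2641] g 0.151
```

Emit:
{"api": "jog_arm", "payload": {"motion": [[0, 0, 0, 0.0005, 0.05], [0, 0, 0, 0, 0.05], [0, 0, 0, 0, 0.02]]}}

```text
t: 38.15
ee_pos: [0.4484, -0.1419, 0.1211]
orientation: [0.015, -0.112, 0.993, -0.019]
wrist_force: [-0.5, 0.3, 4.8]
gripper_width: 0.15
```

```bash
python3 st.py; python3 - <<'E'
from station import manip
import cv2
im=manip.read_camera("wrist"); cv2.imwrite("pics/w27.png",im[:,:,::-1])
E
```

```text
t 38.15 p [ 0.4484 -0.1419  0.1211] toolz [ 0.0336 -0.0335] phi -2.917 q [-0.5534  0.3879  1.7442 -0.0132  0.9633  2.3711] F [-0.5096  0.296   4.7749] T [0.2404 0.3162 1.3721] g 0.15
```

View pics/w27.png

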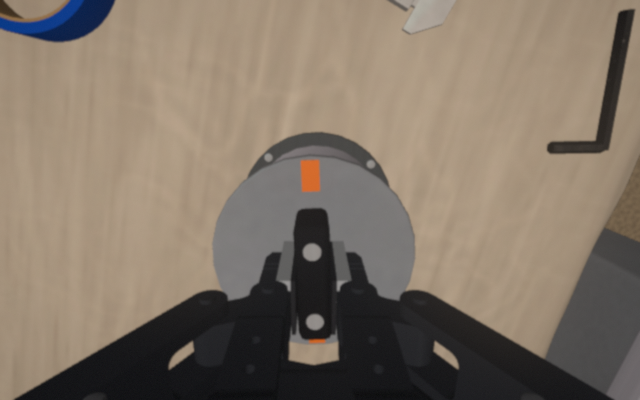

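Tz jumped to 1.4 N m at about 1.5 rad: the stop is reached, with slight slip in the grip. I check that it holds.

Emit:
{"api": "jog_arm", "payload": {"motion": [[0, 0, 0, 0.0005, 0], [0, 0, 0, 0, 0], [0, 0, 0, 0, 0], [0, 0, 0, 0, 0], [0, 0, 0, 0, 0]]}}

```text
t: 38.7
ee_pos: [0.4484, -0.1417, 0.1211]
orientation: [0.014, -0.117, 0.993, -0.02]
wrist_force: [-1.4, 0.6, 5.3]
gripper_width: 0.151
```

```bash
python3 st.py; python3 - <<'E'
from station import manip
import cv2
im=manip.read_camera("wrist"); cv2.imwrite("pics/w28.png",im[:,:,::-1])
im=manip.read_camera("scene"); cv2.imwrite("pics/s28.png",im[:,:,::-1])
E
python3 st.py
```

```text
t 38.7 p [ 0.4484 -0.1417  0.1211] toolz [ 0.0331 -0.0356] phi -2.907 q [-0.552   0.3879  1.7444 -0.0158  0.9624  2.3643] F [-1.3849  0.556   5.3258] T [0.2449 0.4903 1.0307] g 0.151
t 38.8 p [ 0.4485 -0.1418  0.1211] toolz [ 0.0332 -0.0356] phi -2.907 q [-0.5521  0.3879  1.7444 -0.0157  0.9624  2.3646] F [-0.5755  0.4931  3.5393] T [0.2503 0.4184 1.1198] g 0.149
```

View pics/w28.png

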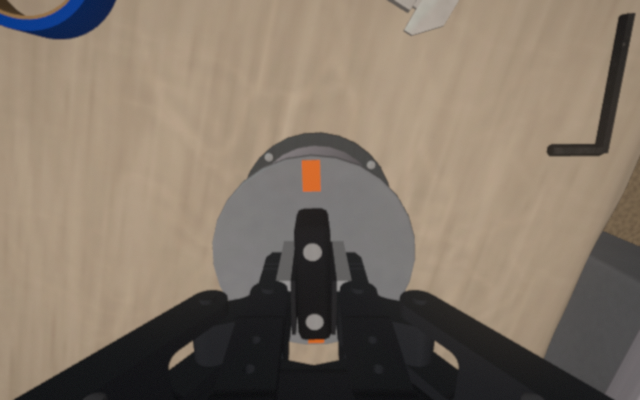

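View pics/s28.png

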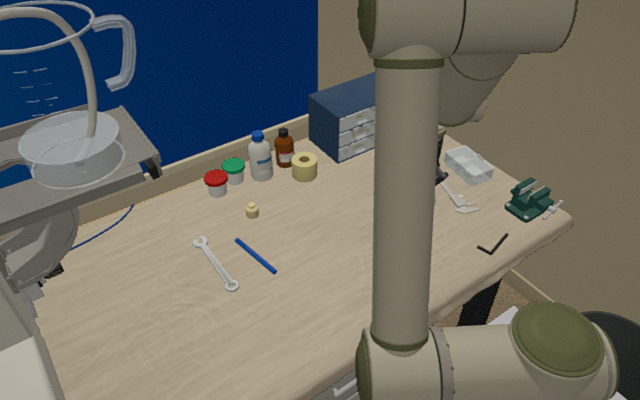

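Stable: the cap is at home height and at the stop with torque held, and the spanner, marker and weight show where they were. Handing in.

```bash
python3 - <<'E'
from station import manip
print(manip.finish_job())
E
python3 st.py
```

```text
the job is handed in; nothing more can be done
None
the job is handed in; nothing more can be done
```

I dropped the elbow and the tee into the canister, then put the cap on, pushed it home, turned it clockwise to the stop and handed in at 38.8 s. The gripper still holds the handle with the cap turned. `finish_job` gives no verdict, so the checks below are my own.

**Last checks**
- **Fittings:** the wrist picture taken after the second drop showed both fittings inside the canister.
- **Height:** the cap's underside is about 70.8 mm above the table (home is 70.5 mm), pressed down with about 5 N.
- **Turn:** the tool turned about 1.5 rad, against 1.35 rad for the seat plus the lugs' play. The twisting moment then rose sharply to 1.4 N m. It held at about 1.1 N m for the last half second without the cap springing back.
- **Bystanders:** the spanner, marker and weight look unmoved. The blue tape was mostly hidden behind the arm in the last scene picture. Only part of it showed in the wrist view, and the arm never went near it.

**What disagreed or went wrong**
- **First try at seating the cap:** it stopped about 2.5 mm too high because it sat roughly 2 mm off towards +x. I measured again against the rim edge, shifted it, and it seated at the spring's preload.
- **Tool tilt:** the tool leaned up to about 5° during the tee pick-up and about 2.8° at the end. I corrected it before gripping the cap.
- **Slip at the stop:** the handle turned by roughly 0.05 rad in the jaws when the cap met the stop.

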